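Weigh the hardware caddy on the hand scale

ROBOT

A 7-joint arm with a two-finger parallel gripper is mounted at the origin on the work surface. World frame = base frame: x ahead of the robot, y to its left, z up, the work surface at z = 0. Lengths are in m, angles in rad, forces in N, time in s.
With the tool pointing down it reaches from about 0.4 to 0.925 m from the base axis. Payload 4.1 kg.
Tool frame: the origin (TCP) lies between the finger pads; the fingertips stand 17 mm ahead of it and the grasp point (between the pads) lies 2 mm behind it; x points along the fingers, y is the direction in which the jaws open and shut, and the axes are right-handed (so a half turn about x gives the same grasp; the last joint's range is limited). The gripper opens to 85 mm and grips with 20 to 120 N. Pads are 22 mm wide; open, the fingers measure 114 mm over their backs; the gripper's body (76 mm by 85 mm) begins 54 mm behind the grasp point. The pads swing forward as they close: fully open they stand 13 mm farther back than shut.
Start: joints at [1.101, 0.398, 0.045, 1.537, -0.019, 1.207, -0.051], TCP at [0.236, -0.606, 0.248] pointing down, gripper open.
Joint ranges: [-2.82, 2.82], [-0.49, 2.23], [-1.37, 1.46], [0, 2.46], [-1.36, 4.5], [0.23, 2], [-2.94, 2.94]. Speed limits (rad/s): [2.57, 2.57, 3.14, 3.14, 3.14, 3.14, 3.14].

INTERFACE

Orientations are given as [roll, pitch, yaw] about the fixed x, y, z axes, in that order (R = Rz(yaw) Ry(pitch) Rx(roll)).
In Python, from workcell import manip gives the robot as it stands.
- The arm moves only by the tool jog_arm, never from a script. Its argument "plan" is a list of rows, each an object with "delta_rot": the turn, a rotation vector about the tool's x, y, z in degrees, a list of three; "slide": the shift along the tool's x, y, z in mm, a list of three; "hand": the finger opening in mm, from 0 to 85.4. A call has 1 to 8 rows; each row shifts and turns the commanded pose from where the row before left it, along the tool's axes as they then stand; what a row does not reach is not made up. A row lasts 1/8 s, in which the tool goes at most 62.5 mm and 10.7 degrees, less where a joint would pass 70% of its speed; a pose out of reach is approached as far as the arm can. A call is refused whole if a number of a shift passes 62.5 or a number of a turn 10.7, either way. A call with a gripper value outside its range is refused whole. The fingers move at their own pace and stop on an object; the grip force is fixed at half the most. Time passes only in rows, so rows that do not move let the fingers close. It gives the time, the measured TCP pose, the force and the opening at its end, in the units of the state.
- manip.read_state(): the state, without advancing time (a new reading comes with each control period).
- manip.get_image(name): name is "scene" or "side" or "wrist"; returns the picture (420x560x3 uint8, red, green, blue); there is no depth.
- manip.camera_model(name): a dict with "intrinsics" (3x3 intrinsics, pixels), "camera_from_world" (4x4, takes a point from world to camera coordinates); the wrist camera has in their place "T_tool_cam" (4x4, takes a point from camera to tool coordinates, whose origin is the TCP and whose axes are the tool frame's). Camera axes: x right, y up, looking along -z (the intrinsics and any distortion apply to the point x, -y, -z); pixel columns grow to the right and rows downward; lengths in m; the calibration is good to about 2 mm. A picture is of the moment at which its call begins: read the wrist's pose just before it. camera_model takes no time and is no camera call.
- manip.finish_job(): hands the job in, once; it reports no verdict.
The state is a dict: "time_s": time; "joint_pos": joint angles; "joint_velocities": joint speeds; "joint_efforts": joint torques, N m; "tcp_pos": TCP position; "ee_rot": TCP orientation; "contact_force": force on the tool from outside, world axes, zero at the start; "ft_torque": the same for the moment, N m; "gripper_width": finger opening in m.
Only numpy, scipy, OpenCV 4.12 (cv2) and the standard library are available. Lean on these libraries where they do the work, as an engineer would, in place of code of your own. Each camera call takes 0.05 s, during which the arm holds its last target.

TASK

Weigh the steel hardware caddy on the bench: take the red dial hand scale out of its wooden rest by the handle, hook it under the peak of the caddy's wire handle, and lift slowly, without jerking, until the caddy hangs level just clear of the bench, about 10 mm (5 to 15 mm), then hold it still there for two seconds so the dial can be read. Then lower it gently so that it stands where it stood, unhook the scale and lay its handle back in both notches of the rest. Touch the caddy with the hook only, never lift it higher than 25 mm, and leave the other things on the bench alone.

Things in the scene. Friction and masses are not known exactly. Their poses are not given: they have to be found in the camera images.
- scale: red dial hand scale, 0.19 kg, origin at the centre of its black cross handle, z up as it hangs, white dial on its +x face. Under the handle a neck 14 (x) x 24 (y) mm, then the red case 24 (x) x 62 (y) x 74 (z) mm, 30 to 104 mm under the origin, then the hook. At the start its axes are parallel to the rest's
- scale_handle (a point): centre of the scale's handle (the scale's origin): flat-sided bar 22 (x) x 124 (y) x 24 (z) mm. Grip its middle across the 22 mm
- hook_seat (a point): where a hooked wire's centre lies in the J hook (5 mm wire, in the scale's x-z plane, open towards the scale's +x). Unloaded: 144 mm under the scale's origin at x = +1 mm; hook's lowest point 151.5 mm under it. The hook slides straight down out of the case on a spring, 1 mm per 0.11 N, 80 mm at most; the dial needle turns with it
- hook_tip (a point): top of the hook's tip; unloaded 131.5 mm under the scale's origin at x = +12.5 mm. A 5 mm wire passes in over the tip from the scale's +x side while its centre is 112 to 129 mm under the origin (best 120); the throat below the tip takes wire centres from x = -5 to +7 mm
- caddy: open galvanised steel caddy of screws and nuts, 100 (x) x 130 (y) x 55 (z) mm, origin at the underside's centre, z up; stands on the bench. Contents up to 50 mm. Weight unknown, 0.25 to 0.78 kg, balanced under the handle's peak
- handle_peak (a point): wire centre at the peak of the caddy's handle, 119.5 mm above its underside. The handle is rigid 5 mm wire fixed upright in the caddy's y-z plane: posts at y = -68 and 68 mm; wire centre 98 mm high at y = +-58, 107.5 mm at y = +-16, 119.5 mm at y = 0
- rest: fixed wooden rest, origin at the underside's centre, z up. Foot 100 (x) x 150 (y) x 18 mm; two uprights 60 (x) x 12 (y) mm at y = -50 and 50 mm, tops at 219 mm, each with a notch from above 32 mm wide along x, floor at 193 mm. The scale's handle lies along y across both notches, the scale hangs between the uprights (88 mm apart), open to +x and -x
- rest_notch (a point): where the centre of the scale's handle lies when it rests in the notches: 205 mm above the bench, midway between the uprights
- blank: striped light and dark wooden board, 160 (x) x 100 (y) x 38 (z) mm, origin at the underside's centre; a bystander
- glue: yellow glue bottle with an orange cap, 60 mm across, 150 mm tall, origin at the underside's centre; a bystander
- pushblock: yellow push block with a black grip, 75 (x) x 150 (y) x 86 (z) mm, origin at the underside's centre; a bystander
There are look-alikes about, which are no part of the job. What is meant by the scale is not blue or green, and is the larger of those in its own colour.

How it is judged:
By the outcome, as a careful person would: the job done as asked, in the order asked, and still so for the second after the job is handed in, with the robot touching nothing.
It also fails if it takes over 72 s, if anything falls off the work surface, if the arm or the gripper's body presses on something with over 40 N, if the wrist force passes 120 N, or if a joint passes its speed limit or range.

## Working session

There is one attempt and no reset: what is moved stays moved. The work goes in short steps, Python scripts to look and compute and a tool call to move; the robot and the scene stay as the last step left them, time stands still between calls to the robot, and variables do not carry over. Pictures are saved under pics/ and viewed, and the job is handed in when it is done.

Besides the shell and the picture viewer there is one more tool, called after "Call:" as name(argument=value, ...) on one line, values as JSON. jog_arm: Moves the arm, as the interface text tells. Its arguments: {"type":"object","properties":{"plan":{"type":"array"}},"required":["plan"]}

```bash
mkdir -p pics; ls; python3 - <<'E'
from workcell import manip
import cv2,numpy as np
np.set_printoptions(precision=4,suppress=True)
print(manip.read_state())
for n in("scene","side","wrist"):
    im=manip.get_image(n); cv2.imwrite(f"pics/{n}0.png",im[:,:,::-1]); print(n,manip.camera_model(n))
E
```

```text
pics
{'time_s': 0.0, 'joint_pos': array([ 1.1009,  0.3992,  0.0451,  1.5379, -0.0187,  1.2069, -0.0507]), 'joint_velocities': array([ 0.0004, -0.0008, -0.0002, -0.0027,  0.0005,  0.0008, -0.0003]), 'joint_efforts': array([  0.0003, -47.5116,   1.3648, -25.4219,   0.0117,   0.0095,
         0.    ]), 'tcp_pos': array([ 0.2354, -0.6052,  0.2472]), 'ee_rot': array([-1.495 ,  1.5688,  2.0176]), 'contact_force': array([ 0.5944, -0.5899,  0.3322]), 'ft_torque': array([ 0.073 ,  0.0194, -0.0135]), 'gripper_width': 0.08555004222296282}
scene {'intrinsics': array([[525.9081,   0.    , 283.1328],
       [  0.    , 525.9081, 201.6276],
       [  0.    ,   0.    ,   1.    ]]), 'camera_from_world': array([[ 0.7016,  0.7124, -0.0179, -0.3551],
       [-0.4461,  0.4586,  0.7686,  0.1478],
       [ 0.5557, -0.5312,  0.6395, -1.4349],
       [ 0.    ,  0.    ,  0.    ,  1.    ]])}
side {'intrinsics': array([[527.8665,   0.    , 274.8123],
       [  0.    , 527.8665, 202.345 ],
       [  0.    ,   0.    ,   1.    ]]), 'camera_from_world': array([[-0.9881, -0.1538,  0.0059,  0.5325],
       [ 0.0877, -0.5314,  0.8426, -0.174 ],
       [-0.1265,  0.8331,  0.5385, -1.21  ],
       [ 0.    ,  0.    ,  0.    ,  1.    ]])}
wrist {'intrinsics': array([[289.0773,   0.    , 282.4684],
       [  0.    , 289.0773, 210.2251],
       [  0.    ,   0.    ,   1.    ]]), 'T_tool_cam': array([[-0.0007,  0.302 , -0.9533, -0.1258],
       [ 1.    , -0.0004, -0.0009, -0.0003],
       [-0.0006, -0.9533, -0.302 , -0.0783],
       [ 0.    ,  0.    ,  0.    ,  1.    ]])}
```

View pics/scene0.png

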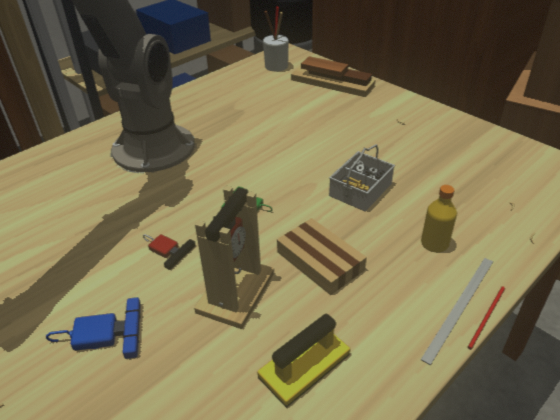

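View pics/side0.png

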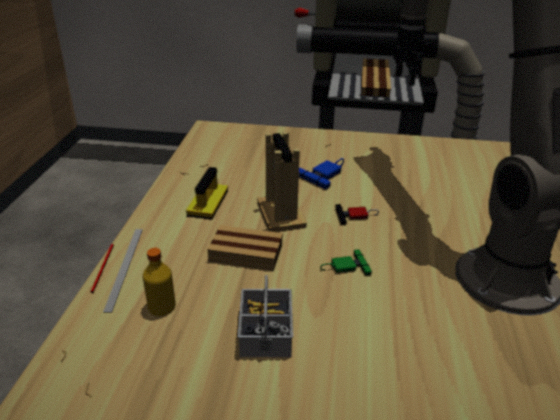

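View pics/wrist0.png

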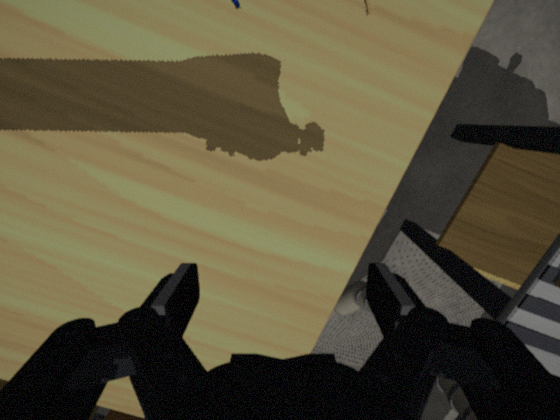

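The red ones are the scale hanging in the rest (scene ~232,230) and a small one lying on the bench (163,245). The blue (95,330) and green (245,205) ones are ruled out by colour. The one in the rest is the larger red, and I'll confirm that in an enlarged crop.

```bash
python3 - <<'E'
import cv2,numpy as np
a=cv2.imread("pics/scene0.png");b=cv2.imread("pics/side0.png")
c1=cv2.resize(a[175:330,140:300],None,fx=3.8,fy=3.8,interpolation=cv2.INTER_CUBIC)
cv2.imwrite("pics/c1.png",c1)
c2=np.hstack([cv2.resize(b[120:240,240:390][:,:],(750,600),interpolation=cv2.INTER_CUBIC)])
cv2.imwrite("pics/c2.png",c2)
c3=np.hstack([cv2.resize(a[140:215,320:402],(400,366),interpolation=cv2.INTER_CUBIC),cv2.resize(b[270:365,225:305],(400,475),interpolation=cv2.INTER_CUBIC)[:366]])
cv2.imwrite("pics/c3.png",np.hstack([cv2.resize(a[140:215,320:402],(400,480),interpolation=cv2.INTER_CUBIC),cv2.resize(b[270:365,225:305],(400,480),interpolation=cv2.INTER_CUBIC)]))
E
```

```text
(no output)
```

View pics/c1.png

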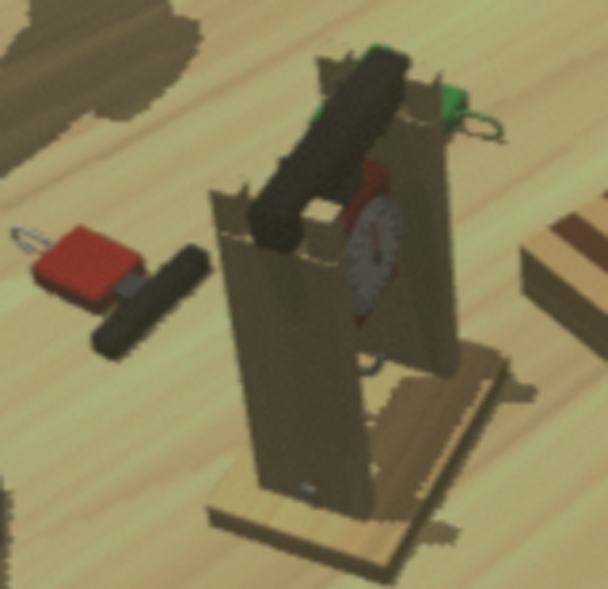

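View pics/c2.png

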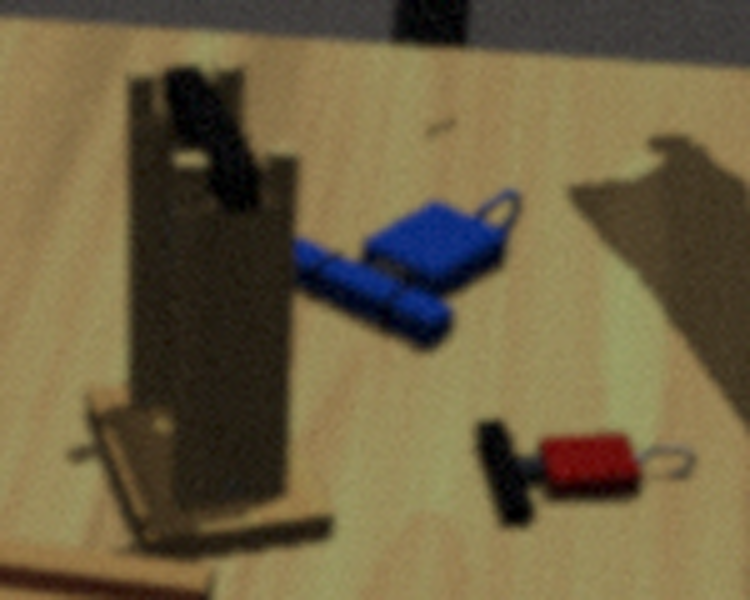

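View pics/c3.png

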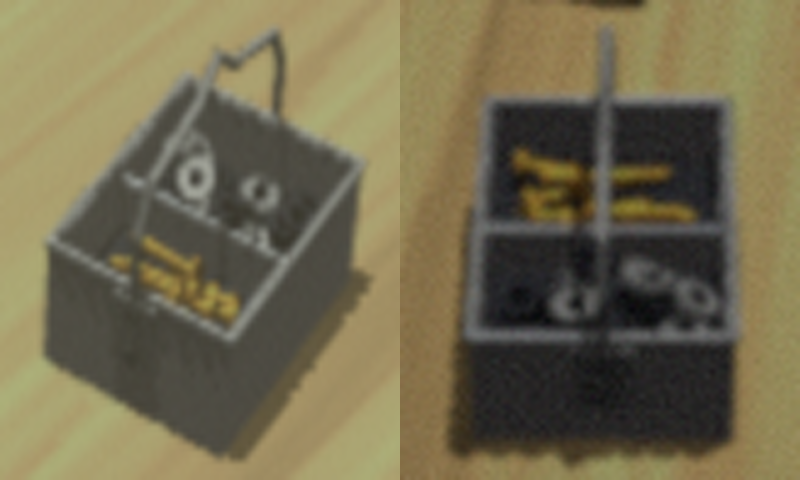

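```bash
cat > h.py <<'E'
from workcell import manip
import numpy as np,cv2
from scipy.spatial.transform import Rotation as R
np.set_printoptions(precision=4,suppress=True)
def cam(n,st=None):
    m=manip.camera_model(n);K=np.array(m["intrinsics"])
    if n=="wrist":
        st=st or manip.read_state();T=np.eye(4);T[:3,:3]=R.from_euler("xyz",st["ee_rot"]).as_matrix();T[:3,3]=st["tcp_pos"]
        return K,T@np.array(m["T_tool_cam"])
    return K,np.linalg.inv(np.array(m["camera_from_world"]))
def ray(c,uv):
    K,T=c;d=np.array([(uv[0]-K[0,2])/K[0,0],-(uv[1]-K[1,2])/K[1,1],-1]);d=T[:3,:3]@d;return T[:3,3],d/np.linalg.norm(d)
def onz(c,uv,z):
    o,d=ray(c,uv);return o+d*(z-o[2])/d[2]
def tri(*rs):
    A=0;b=0
    for o,d in rs: P=np.eye(3)-np.outer(d,d);A=A+P;b=b+P@o
    p=np.linalg.solve(A,b);return p,[np.linalg.norm((np.eye(3)-np.outer(d,d))@(p-o)) for o,d in rs]
def proj(c,p):
    K,T=c;q=np.linalg.inv(T)@np.append(p,1);return np.array([K[0,2]-K[0,0]*q[0]/q[2],K[1,2]+K[1,1]*q[1]/q[2]])
E
python3 - <<'E'
from h import *
s=cam("scene");d=cam("side")
print("caddy scene");P=[onz(s,(320+x/4.878,140+y/6.4),.055) for x,y in[(48,240),(232,335),(362,165),(190,78)]];print(np.array(P),np.mean(P,0))
print("caddy side");P=[onz(d,(225+x/5,270+y/5.05),.055) for x,y in[(87,100),(330,100),(340,335),(70,335)]];print(np.array(P),np.mean(P,0))
print("rest foot");P=[onz(s,(140+x/3.8,175+y/3.8),.018) for x,y in[(210,512),(388,570),(508,355)]];print(np.array(P),(P[0]+P[2])/2)
E
```

```text
caddy scene
[[0.4825 0.1775 0.055 ]
 [0.5798 0.195  0.055 ]
 [0.562  0.319  0.055 ]
 [0.4653 0.3054 0.055 ]] [0.5224 0.2492 0.055 ]
caddy side
[[0.5767 0.1951 0.055 ]
 [0.4775 0.179  0.055 ]
 [0.4574 0.3053 0.055 ]
 [0.5568 0.3213 0.055 ]] [0.5171 0.2502 0.055 ]
rest foot
[[ 0.542  -0.2651  0.018 ]
 [ 0.6305 -0.2264  0.018 ]
 [ 0.571  -0.0901  0.018 ]] [ 0.5565 -0.1776  0.018 ]
```

```bash
cat >> h.py <<'E'
def plan(p,yaw_jaw=None,st=None):
    """tool-frame shift (mm) & rotvec(deg) to bring TCP to p with tool x down, jaw axis at yaw (deg), nearest half turn"""
    st=st or manip.read_state();M=R.from_euler("xyz",st["ee_rot"]);
    best=None
    for a in ((yaw_jaw,yaw_jaw+180) if yaw_jaw is not None else (0,)):
        a=np.radians(a);y=np.array([np.cos(a),np.sin(a),0]);x=np.array([0,0,-1.]);W=R.from_matrix(np.c_[x,y,np.cross(x,y)])
        rv=(M.inv()*W).as_rotvec(degrees=True)
        if best is None or np.linalg.norm(rv)<np.linalg.norm(best[0]): best=(rv,W)
    rv,W=best;d=(np.array(p)-st["tcp_pos"])*1000
    print("rotvec",rv,"shift pre-rot",M.inv().apply(d),"shift post-rot",W.inv().apply(d));return best
E
python3 - <<'E'
from h import *
st=manip.read_state();print(R.from_euler("xyz",st["ee_rot"]).as_matrix())
plan([.5565,-.178,.35],23.6)
E
```

```text
[[-0.0006  0.3624 -0.932 ]
 [ 0.0014 -0.932  -0.3624]
 [-1.     -0.0015  0.0001]]
rotvec [87.6488  0.0716  0.0666] shift pre-rot [-102.1338 -282.1229 -454.1626] shift post-rot [-102.5293 -465.3564  263.0959]
```

Call:
jog_arm(plan=[{"delta_rot": [0,0,0],"slide": [-50,0,0],"hand": 85},{"delta_rot": [0,0,0],"slide": [-52,0,0],"hand": 85},{"delta_rot": [0,0,0],"slide": [0,-28,-45],"hand": 85},{"delta_rot": [0,0,0],"slide": [0,-28,-45],"hand": 85},{"delta_rot": [0,0,0],"slide": [0,-28,-45],"hand": 85},{"delta_rot": [0,0,0],"slide": [0,-28,-45],"hand": 85},{"delta_rot": [0,0,0],"slide": [0,-28,-45],"hand": 85},{"delta_rot": [0,0,0],"slide": [0,-28,-45],"hand": 85}])

```text
time_s: 1.15
tcp_pos: [0.427, -0.3498, 0.3502]
ee_rot: [0.198, 1.571, -2.573]
contact_force: [0.2, 0.2, -0.2]
gripper_width: 0.0852
```

Call:
jog_arm(plan=[{"delta_rot": [0,0,0],"slide": [0,-28,-45],"hand": 85},{"delta_rot": [0,0,0],"slide": [0,-28,-45],"hand": 85},{"delta_rot": [-10.3,0,0],"slide": [0,0,0],"hand": 85},{"delta_rot": [-10.3,0,0],"slide": [0,0,0],"hand": 85},{"delta_rot": [-10.3,0,0],"slide": [0,0,0],"hand": 85},{"delta_rot": [-10.3,0,0],"slide": [0,0,0],"hand": 85},{"delta_rot": [-10.3,0,0],"slide": [0,0,0],"hand": 85},{"delta_rot": [-10.3,0,0],"slide": [0,0,0],"hand": 85}])

```text
time_s: 2.15
tcp_pos: [0.4897, -0.2665, 0.3499]
ee_rot: [-1.788, 1.57, 2.809]
contact_force: [0.8, 0.8, 0.1]
gripper_width: 0.085
```

```bash
python3 - <<'E'
from h import *
s=manip.read_state();print(s["time_s"],s["tcp_pos"],s["joint_pos"]);
plan([.5565,-.178,.35],23.6)
E
```

```text
2.15 [ 0.4897 -0.2665  0.3499] [ 0.6826  0.1827 -0.3058  1.604   0.056   1.3642  0.2547]
rotvec [-30.2121  -0.0193   0.0371] shift pre-rot [ -0.0982  56.1955 -95.6125] shift post-rot [ -0.0735  96.6749 -54.3475]
```

Call:
jog_arm(plan=[{"delta_rot": [0,0,0],"slide": [0,28,-48],"hand": 85},{"delta_rot": [0,0,0],"slide": [0,28,-48],"hand": 85},{"delta_rot": [-10.1,0,0],"slide": [0,0,0],"hand": 85},{"delta_rot": [-10.1,0,0],"slide": [0,0,0],"hand": 85},{"delta_rot": [-10.1,0,0],"slide": [0,0,0],"hand": 85},{"delta_rot": [0,0,0],"slide": [0,0,0],"hand": 85}])

```text
time_s: 2.9
tcp_pos: [0.5569, -0.1781, 0.35]
ee_rot: [-2.259, 1.57, 2.858]
contact_force: [0.1, -0.5, 0.2]
gripper_width: 0.0847
```

```bash
python3 - <<'E'
from h import *
s=manip.read_state();im=manip.get_image("wrist");cv2.imwrite("pics/w1.png",im[:,:,::-1])
import pickle;pickle.dump(s,open("w1.pkl","wb"));print(s["tcp_pos"],s["ee_rot"],s["joint_pos"])
E
```

```text
[ 0.5569 -0.1781  0.35  ] [-2.2594  1.5701  2.8583] [ 0.5925  0.2449 -0.4401  1.5388  0.1053  1.3821  0.5494]
```

View pics/w1.png

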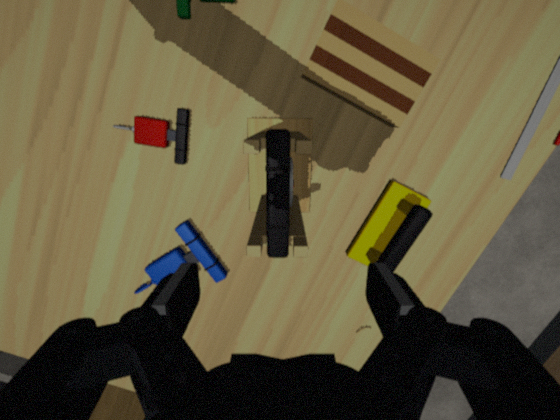

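The wrist view shows the handle vertical from (279,130) to (278,257), in both notches between the uprights. I'll measure it on its top plane, z=0.217.

```bash
python3 - <<'E'
from h import *
import pickle;s=pickle.load(open("w1.pkl","rb"));c=cam("wrist",s)
im=cv2.imread("pics/w1.png");g=im.max(2)
m=(g<45).astype(np.uint8);m[:120]=0;m[262:]=0;m[:,:255]=0;m[:,:][:,305:]=0
n,l,st,ce=cv2.connectedComponentsWithStats(m);i=1+st[1:,4].argmax();print(st[i],ce[i])
x,y,w,h,_=st[i]
ys,xs=np.where(l==i)
for v in range(130,258,12): 
    q=xs[ys==v]; print(v,q.min(),q.max()) if len(q) else 0
p=onz(c,(278.5,y),.217);q=onz(c,(278,y+h),.217);print(p,q,np.linalg.norm(p-q),(p+q)/2,np.degrees(np.arctan2(-(p-q)[0],(p-q)[1])))
sv=cv2.resize(im[110:270,200:360],(600,600),interpolation=cv2.INTER_CUBIC);cv2.imwrite("pics/c4.png",sv)
E
```

```text
[ 255  129   50  128 3327] [277.5999 192.8422]
130 268 287
142 266 289
154 267 289
166 266 290
178 267 289
190 267 289
202 261 289
214 258 293
226 259 293
238 267 288
250 268 287
[ 0.5274 -0.1158  0.217 ] [ 0.5747 -0.2284  0.217 ] 0.12209260164061847 [ 0.5511 -0.1721  0.217 ] 22.787831435187897
```

View pics/c4.png

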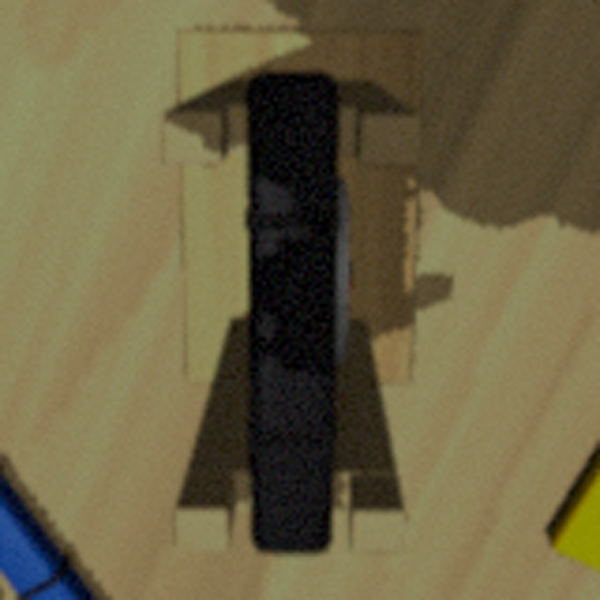

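```bash
python3 - <<'E'
from h import *
import pickle;s=pickle.load(open("w1.pkl","rb"));c=cam("wrist",s)
M=R.from_euler("xyz",s["ee_rot"]).as_matrix();print("jaw yaw",np.degrees(np.arctan2(M[1,1],M[0,1])), M[:,0])
f=lambda u,v:(200+u/3.75,110+v/3.75)
# upright tops
P={k:onz(c,f(*v),.219) for k,v in dict(nl=(175,550),nr=(405,550),fl=(163,110),fr=(418,110)).items()}
print(P,np.mean(list(P.values()),0), np.linalg.norm(P['nl']-P['nr']),np.linalg.norm(P['nl']-P['fl']))
Q=[onz(c,f(*v),.018) for v in((178,30),(418,30),(187,380),(412,380))];print(Q, np.linalg.norm(Q[0]-Q[1]))
sc=cam("scene");sd=cam("side")
for z,p in((.217,np.array([.5274,-.1158])),(.217,np.array([.5747,-.2284]))):
    print(proj(sc,[*p,z]),proj(sd,[*p,z]))
yv=np.array([-np.sin(np.radians(23.2)),np.cos(np.radians(23.2))])
E
```

```text
jaw yaw 23.223808241667278 [-0.0006  0.0002 -1.    ]
{'nl': array([ 0.546 , -0.2393,  0.219 ]), 'nr': array([ 0.6013, -0.2155,  0.219 ]), 'fl': array([ 0.503 , -0.1357,  0.219 ]), 'fr': array([ 0.557 , -0.1124,  0.219 ])} [ 0.5518 -0.1757  0.219 ] 0.06024021345799723 0.1121892972932889
[array([ 0.4783, -0.1268,  0.018 ]), array([ 0.567 , -0.0887,  0.018 ]), array([ 0.5354, -0.2633,  0.018 ]), array([ 0.6271, -0.2238,  0.018 ])] 0.09656420651521896
[243.2334 186.9969] [287.6286 153.3365]
[210.3063 230.242 ] [275.2351 132.0369]
```

Call:
jog_arm(plan=[{"delta_rot": [0,0,0],"slide": [30,-3,-5],"hand": 85},{"delta_rot": [0,0,0],"slide": [45,0,0],"hand": 85},{"delta_rot": [0,0,0],"slide": [0,0,0],"hand": 85}])

```text
time_s: 3.32
tcp_pos: [0.5498, -0.1744, 0.272]
ee_rot: [-2.219, 1.563, 2.899]
contact_force: [-0.0, -1.0, 1.2]
gripper_width: 0.0848
```

```bash
python3 - <<'E'
from h import *
s=manip.read_state();im=manip.get_image("wrist");cv2.imwrite("pics/w2.png",im[:,:,::-1])
import pickle;pickle.dump(s,open("w2.pkl","wb"));print(s["tcp_pos"],s["ee_rot"])
c=cam("wrist",s)
print(proj(c,[.5274,-.1158,.217]),proj(c,[.5747,-.2284,.217]))
E
```

```text
[ 0.5498 -0.1744  0.272 ] [-2.2187  1.563   2.8992]
[285.5147 144.211 ] [283.6016 313.1917]
```

View pics/w2.png

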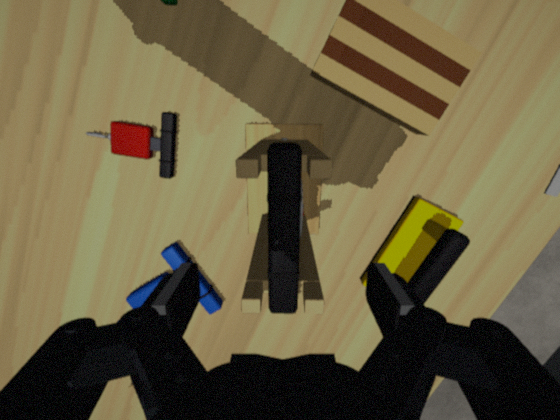

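Call:
jog_arm(plan=[{"delta_rot": [0,0,0],"slide": [30,0,0],"hand": 85},{"delta_rot": [0,0,0],"slide": [30,0,0],"hand": 85},{"delta_rot": [0,0,0],"slide": [11,0,0],"hand": 85},{"delta_rot": [0,0,0],"slide": [0,0,0],"hand": 85},{"delta_rot": [0,0,0],"slide": [0,0,0],"hand": 85}])

```text
time_s: 4.0
tcp_pos: [0.5536, -0.1749, 0.2062]
ee_rot: [0.855, 1.568, -0.309]
contact_force: [0.3, -0.1, 0.0]
gripper_width: 0.085
```

```bash
python3 - <<'E'
from h import *
s=manip.read_state();im=manip.get_image("wrist");cv2.imwrite("pics/w3.png",im[:,:,::-1])
print(s["tcp_pos"],s["ee_rot"])
c=cam("wrist",s)
print(proj(c,[.5274,-.1158,.217]),proj(c,[.5747,-.2284,.217]))
E
```

```text
[ 0.5536 -0.1749  0.2062] [ 0.8548  1.5675 -0.3088]
[278.2791 152.9374] [276.9409 390.3229]
```

View pics/w3.png

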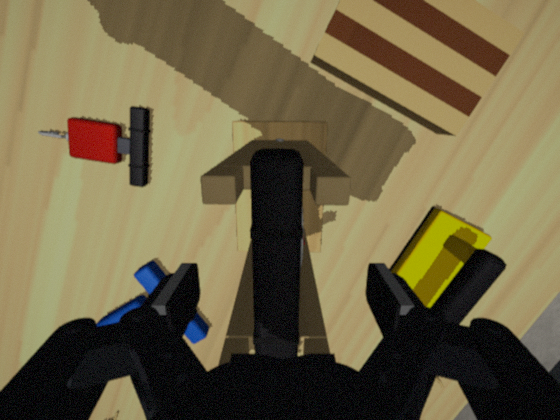

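Call:
jog_arm(plan=[{"delta_rot": [0,0,0],"slide": [2,-2,0],"hand": 85},{"delta_rot": [0,0,0],"slide": [0,0,0],"hand": 50},{"delta_rot": [0,0,0],"slide": [0,0,0],"hand": 15},{"delta_rot": [0,0,0],"slide": [0,0,0],"hand": 15},{"delta_rot": [0,0,0],"slide": [0,0,0],"hand": 15},{"delta_rot": [0,0,0],"slide": [0,0,0],"hand": 15},{"delta_rot": [0,0,0],"slide": [0,0,0],"hand": 15}])

```text
time_s: 4.92
tcp_pos: [0.5507, -0.1755, 0.2025]
ee_rot: [0.726, 1.57, -0.438]
contact_force: [0.4, 0.3, 2.2]
gripper_width: 0.0209
```

```bash
python3 - <<'E'
from h import *
s=manip.read_state();im=manip.get_image("scene");cv2.imwrite("pics/s1.png",cv2.resize(im[130:330,120:320,::-1],(600,600)))
print(s)
E
```

```text
{'time_s': 4.925, 'joint_pos': array([ 0.5817,  0.333 , -0.4312,  1.7581,  0.1554,  1.0835,  0.5059]), 'joint_velocities': array([-0.0016, -0.    ,  0.0001,  0.0007, -0.0003, -0.0018, -0.0002]), 'joint_efforts': array([ -0.0392, -40.1929,  -2.9455, -23.1666,   0.0071,   0.0357,
         0.0168]), 'tcp_pos': array([ 0.5507, -0.1755,  0.2025]), 'ee_rot': array([ 0.7256,  1.5703, -0.4377]), 'contact_force': array([0.3752, 0.3038, 2.1724]), 'ft_torque': array([ 0.0215,  0.0143, -0.019 ]), 'gripper_width': 0.02087661918181428}
```

View pics/s1.png

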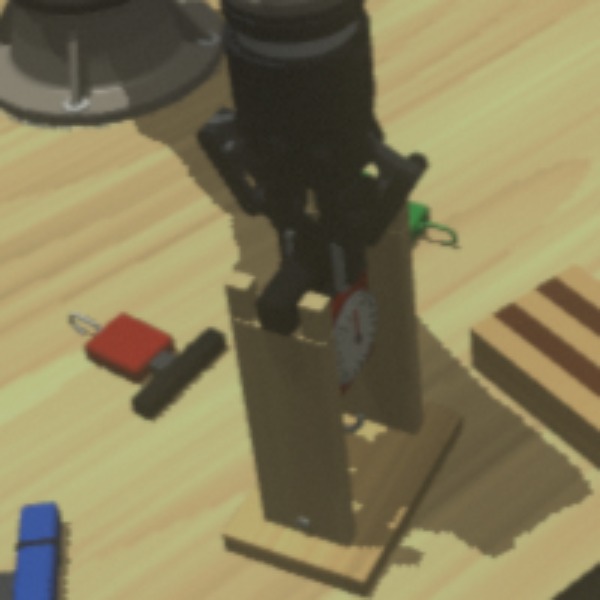

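```bash
python3 - <<'E'
from h import *
s=manip.read_state();M=R.from_euler("xyz",s["ee_rot"]).as_matrix();print("jaw yaw",np.degrees(np.arctan2(M[1,1],M[0,1])))
sc=cam("scene");sd=cam("side")
a=np.radians(9.3)
for n,c,f in(("scene",sc,lambda p:((p[0]-320)*4.878,(p[1]-140)*6.4)),("side",sd,lambda p:((p[0]-225)*5,(p[1]-270)*5.05))):
  for y,z in((-.068,.055),(-.058,.098),(-.016,.1075),(0,.1195),(.016,.1075),(.058,.098),(.068,.055)):
    p=proj(c,[.520-y*np.sin(a),.250+y*np.cos(a),z]);print(n,y,p,f(p))
ims=cv2.imread("pics/scene0.png");b=cv2.imread("pics/side0.png")
cv2.imwrite("pics/c5.png",np.hstack([cv2.resize(ims[140:190,340:390],(400,400),interpolation=cv2.INTER_CUBIC),cv2.resize(b[265:345,240:290][:],(250,400),interpolation=cv2.INTER_CUBIC)]))
E
```

```text
jaw yaw 23.348531677243873
scene -0.068 [347.3542 185.4074] (np.float64(133.43367806199936), np.float64(290.6075374612072))
scene -0.058 [350.8001 168.053 ] (np.float64(150.2429912718311), np.float64(179.539074955005))
scene -0.016 [360.4653 155.7491] (np.float64(197.3898913954035), np.float64(100.79452147122538))
scene 0 [364.3595 148.1252] (np.float64(216.3855588413342), np.float64(52.001178016690034))
scene 0.016 [367.3541 149.2498] (np.float64(230.9930590589531), np.float64(59.19876775094781))
scene 0.058 [375.686  144.3925] (np.float64(271.63640360334756), np.float64(28.111985723482576))
scene 0.068 [375.991 157.266] (np.float64(273.12433218567764), np.float64(110.50219207652117))
side -0.068 [265.2008 288.2694] (np.float64(201.00406332555565), np.float64(92.26044009460561))
side -0.058 [265.0796 275.5118] (np.float64(200.39821014727806), np.float64(27.834634604968567))
side -0.016 [264.8937 285.9494] (np.float64(199.46868624384905), np.float64(80.54458078041361))
side 0 [264.7999 286.8254] (np.float64(198.99942226953755), np.float64(84.96835734093624))
side 0.016 [264.7588 297.3452] (np.float64(198.79411069047052), np.float64(138.09339039762818))
side 0.058 [264.5941 317.0601] (np.float64(197.97029386529402), np.float64(237.65353823384396))
side 0.068 [264.6542 337.7402] (np.float64(198.27110401157114), np.float64(342.0879616169779))
```

View pics/c5.png

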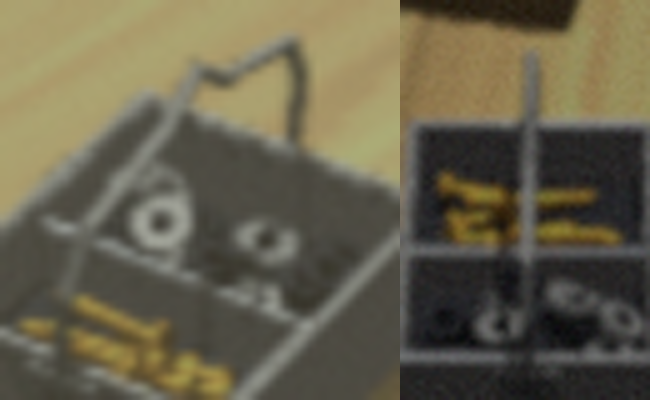

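Call:
jog_arm(plan=[{"delta_rot": [0,0,0],"slide": [-10,0,0],"hand": 15},{"delta_rot": [0,0,0],"slide": [-25,0,0],"hand": 15},{"delta_rot": [0,0,0],"slide": [-35,0,0],"hand": 15},{"delta_rot": [0,0,0],"slide": [-35,0,0],"hand": 15},{"delta_rot": [0,0,0],"slide": [-35,0,0],"hand": 15},{"delta_rot": [0,0,0],"slide": [-35,0,0],"hand": 15},{"delta_rot": [0,0,0],"slide": [-15,0,0],"hand": 15},{"delta_rot": [0,0,0],"slide": [0,0,0],"hand": 15}])

```text
time_s: 5.98
tcp_pos: [0.5507, -0.1754, 0.3927]
ee_rot: [0.802, 1.57, -0.362]
contact_force: [-0.2, -0.6, -2.4]
gripper_width: 0.0212
```

```bash
python3 - <<'E'
from h import *
plan([.460,.240,.385],9.3)
E
```

```text
rotvec [14.0544  0.037  -0.049 ] shift pre-rot [   7.4611   81.375  -417.3161] shift post-rot [   7.709   -22.3959 -424.5813]
```

Call:
jog_arm(plan=[{"delta_rot": [0,0,0],"slide": [0,3,-15],"hand": 15},{"delta_rot": [0,0,0],"slide": [0,6,-30],"hand": 15},{"delta_rot": [0,0,0],"slide": [0,8,-42],"hand": 15},{"delta_rot": [0,0,0],"slide": [0,8,-42],"hand": 15},{"delta_rot": [0,0,0],"slide": [0,8,-42],"hand": 15},{"delta_rot": [0,0,0],"slide": [0,8,-42],"hand": 15},{"delta_rot": [0,0,0],"slide": [0,8,-42],"hand": 15},{"delta_rot": [0,0,0],"slide": [0,8,-42],"hand": 15}])

```text
time_s: 6.98
tcp_pos: [0.4832, 0.1219, 0.3907]
ee_rot: [-1.741, 1.568, -2.903]
contact_force: [0.8, -1.0, -2.2]
gripper_width: 0.021
```

Call:
jog_arm(plan=[{"delta_rot": [0,0,0],"slide": [0,8,-42],"hand": 15},{"delta_rot": [0,0,0],"slide": [0,8,-40],"hand": 15},{"delta_rot": [0,0,0],"slide": [4,5,-25],"hand": 15},{"delta_rot": [3,0,0],"slide": [4,3,-13],"hand": 15},{"delta_rot": [6,0,0],"slide": [0,0,0],"hand": 15},{"delta_rot": [5,0,0],"slide": [0,0,0],"hand": 15},{"delta_rot": [0,0,0],"slide": [0,0,0],"hand": 15}])

```text
time_s: 7.85
tcp_pos: [0.4582, 0.2399, 0.3828]
ee_rot: [-1.296, 1.568, -2.701]
contact_force: [-0.4, -0.1, -2.0]
gripper_width: 0.0213
```

```bash
python3 - <<'E'
from h import *
s=manip.read_state();print(s["tcp_pos"],s["contact_force"])
plan([.460,.240,.237],9.3)
for n in("scene","side","wrist"):
    im=manip.get_image(n); cv2.imwrite(f"pics/{n}2.png",im[:,:,::-1])
import pickle;pickle.dump(s,open("w4.pkl","wb"))
a=cv2.imread("pics/scene2.png");b=cv2.imread("pics/side2.png")
cv2.imwrite("pics/c6.png",np.hstack([cv2.resize(a[20:220,280:430],(400,533)),cv2.resize(b[150:350,220:370],(400,533))]))
E
```

```text
[0.4582 0.2399 0.3828] [-0.3754 -0.0566 -2.0076]
rotvec [0.1919 0.0447 0.1577] shift pre-rot [145.841    2.2153   0.086 ] shift post-rot [145.8465   1.8143   0.1931]
```

View pics/c6.png

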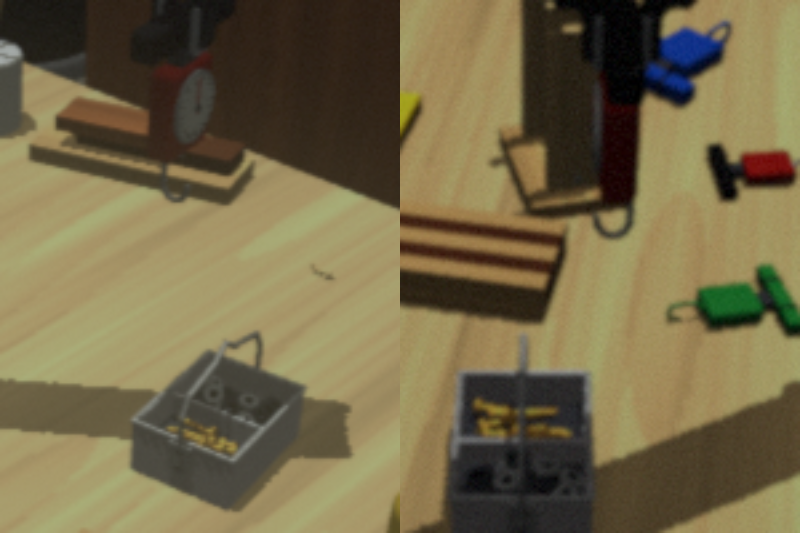

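View pics/wrist2.png

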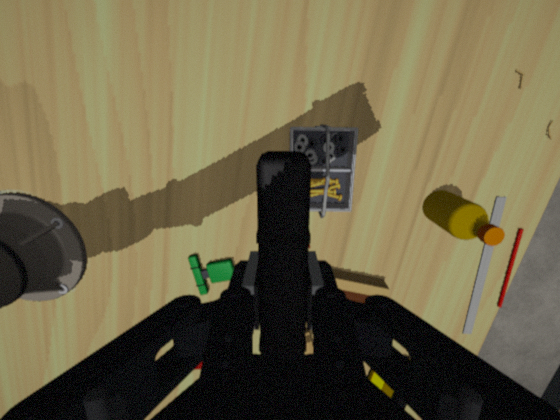

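```bash
python3 - <<'E'
from h import *
import pickle;s=pickle.load(open("w4.pkl","rb"));c=cam("wrist",s);sc=cam("scene");sd=cam("side")
P=onz(c,(325.5,126),.098);Q=onz(c,(323.5,214),.098);d=P-Q
print(P,Q,np.linalg.norm(d),(P+Q)/2,np.degrees(np.arctan2(-d[0],d[1])))
# rim corners
Rm=[onz(c,u,.055) for u in((290.5,128),(355.5,128),(354.5,210),(289,210))];print(np.array(Rm),np.mean(Rm,0))
h,e=tri(ray(sc,(346,94.25)),ray(sd,(299.5,238.1)));print("hook bottom",h,e,"tcp",s["tcp_pos"], (h-s["tcp_pos"])*1000)
pk,e=tri(ray(sc,(364.6,147.8)),ray(sd,(266.,286.8)));print(pk,e)
ims=cv2.imread("pics/wrist2.png");cv2.imwrite("pics/c7.png",cv2.resize(ims[110:230,250:390],(700,600),interpolation=cv2.INTER_CUBIC))
E
```

```text
[0.5051 0.3164 0.098 ] [0.5287 0.1921 0.098 ] 0.12650406699154632 [0.5169 0.2542 0.098 ] 10.759014476435706
[[0.4598 0.3047 0.055 ]
 [0.5565 0.321  0.055 ]
 [0.5862 0.1943 0.055 ]
 [0.4799 0.1764 0.055 ]] [0.5206 0.2491 0.055 ]
hook bottom [0.4592 0.2447 0.2369] [np.float64(0.0014627455927864093), np.float64(0.001462745592786516)] tcp [0.4582 0.2399 0.3828] [   1.0586    4.8033 -145.9429]
[0.5186 0.2508 0.1199] [np.float64(0.001158683217693889), np.float64(0.0011586832176938497)]
```

View pics/c7.png

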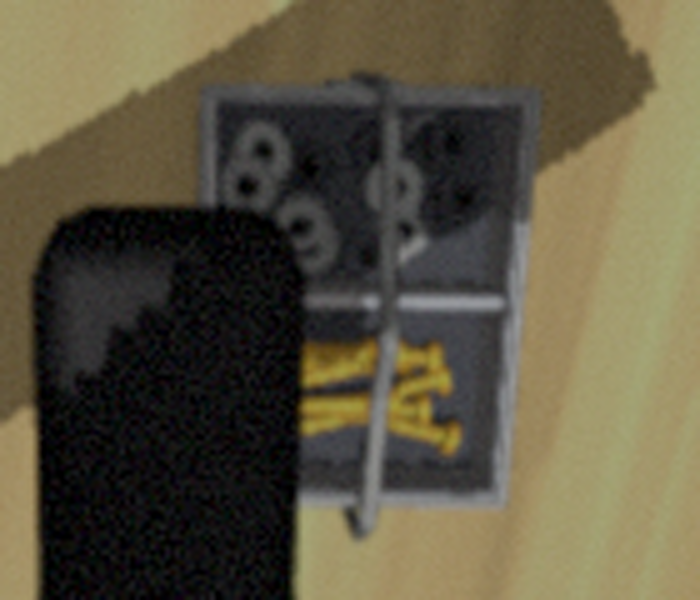

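Call:
jog_arm(plan=[{"delta_rot": [0,0,0],"slide": [20,0,2],"hand": 15},{"delta_rot": [0,0,0],"slide": [35,0,1.5],"hand": 15},{"delta_rot": [0,0,0],"slide": [35,0,0],"hand": 15},{"delta_rot": [0,0,0],"slide": [30,0,0],"hand": 15},{"delta_rot": [0,0,0],"slide": [18,0,0],"hand": 15},{"delta_rot": [0,0,0],"slide": [8,0,0],"hand": 15},{"delta_rot": [0,0,0],"slide": [0,0,0],"hand": 15},{"delta_rot": [0,0,0],"slide": [0,0,0],"hand": 15}])

```text
time_s: 9.0
tcp_pos: [0.4609, 0.2365, 0.2394]
ee_rot: [1.806, 1.569, 0.398]
contact_force: [-0.0, 0.4, -1.8]
gripper_width: 0.0214
```

```bash
cat > look.py <<'E'
from h import *
import sys
k=sys.argv[1]
s=manip.read_state();print(s["time_s"],s["tcp_pos"],s["contact_force"])
M=R.from_euler("xyz",s["ee_rot"]).as_matrix();print("jaw yaw",np.degrees(np.arctan2(M[1,1],M[0,1])),M[:,0])
for n in("scene","side"):
    im=manip.get_image(n); cv2.imwrite(f"pics/{n}{k}.png",im[:,:,::-1])
a=cv2.imread(f"pics/scene{k}.png");b=cv2.imread(f"pics/side{k}.png")
# scene origin (300,70) side (225,210): 100x150 at x4
cv2.imwrite(f"pics/c{k}.png",np.hstack([cv2.resize(a[70:220,310:410],(400,600),interpolation=cv2.INTER_CUBIC),cv2.resize(b[210:360,225:325],(400,600),interpolation=cv2.INTER_CUBIC)]))
E
python3 look.py 10
```

```text
9.0 [0.4609 0.2365 0.2394] [-0.0486  0.4212 -1.8259]
jaw yaw 9.347451227401267 [ 0.002   0.0008 -1.    ]
```

View pics/c10.png

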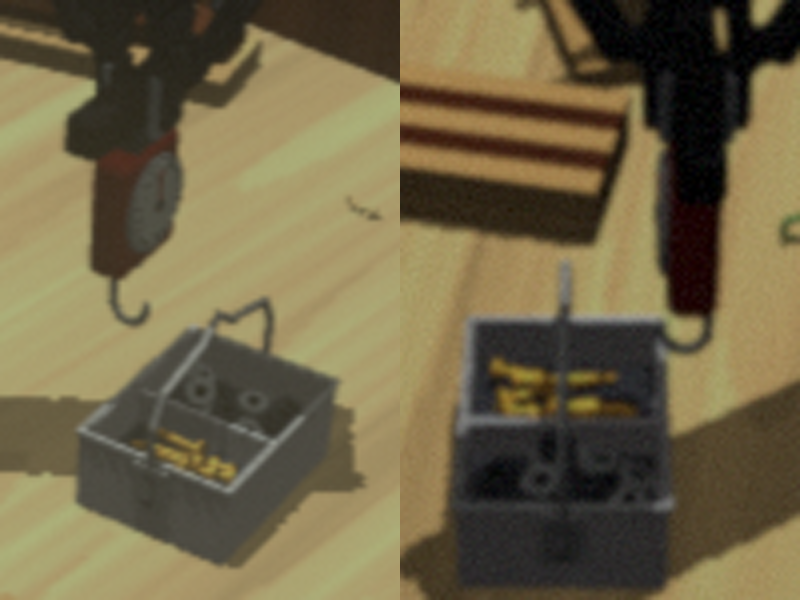

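```bash
python3 - <<'E'
from h import *
sc=cam("scene");sd=cam("side")
h,e=tri(ray(sc,(342.75,149.5)),ray(sd,(297.5,296.5)));pk=np.array([.5186,.2508,.1199])
print(h,e[0],h[2]+.149)
d=(h-pk)*1000;a=np.radians(9.3);print("caddy frame",d@[np.cos(a),np.sin(a),0],d@[-np.sin(a),np.cos(a),0],d[2])
E
```

```text
[0.4607 0.2414 0.0939] 0.003294244770699672 0.24289897082175693
caddy frame -58.623390201909665 0.034952379764344954 -26.00102917824307
```

Call:
jog_arm(plan=[{"delta_rot": [0,0,0],"slide": [2,5,0],"hand": 15},{"delta_rot": [0,0,0],"slide": [0,12,0],"hand": 15},{"delta_rot": [0,0,0],"slide": [0,10,0],"hand": 15},{"delta_rot": [0,0,0],"slide": [0,5,0],"hand": 15},{"delta_rot": [0,0,0],"slide": [0,2,0],"hand": 15},{"delta_rot": [0,0,0],"slide": [0,0,0],"hand": 15}])

```text
time_s: 9.85
tcp_pos: [0.4937, 0.2416, 0.2362]
ee_rot: [-1.333, 1.57, -2.74]
contact_force: [-0.2, -0.9, -1.7]
gripper_width: 0.0212
```

```bash
python3 look.py 11
```

```text
9.85 [0.4937 0.2416 0.2362] [-0.1853 -0.8605 -1.6692]
jaw yaw 9.35872839891708 [-0.0004 -0.0002 -1.    ]
```

View pics/c11.png

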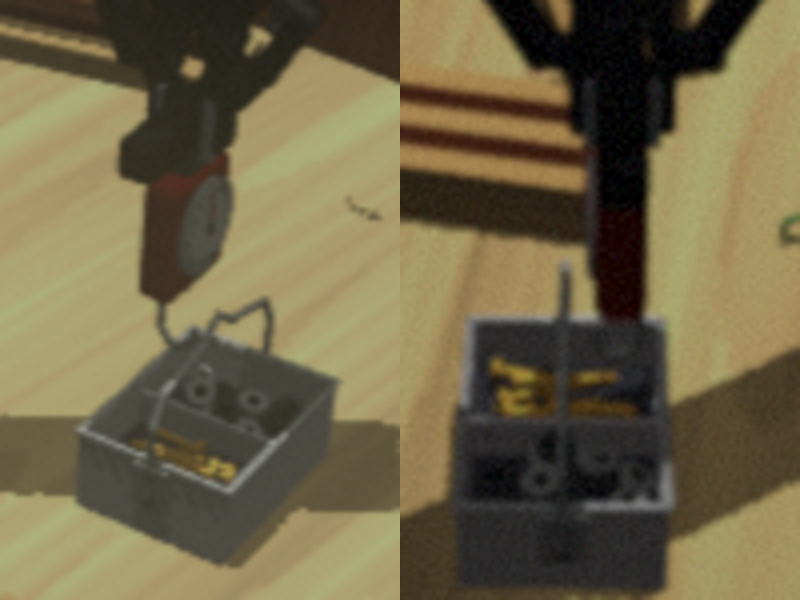

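Call:
jog_arm(plan=[{"delta_rot": [0,0,0],"slide": [0,5,0],"hand": 15},{"delta_rot": [0,0,0],"slide": [0,10,0],"hand": 15},{"delta_rot": [0,0,0],"slide": [0,7,0],"hand": 15},{"delta_rot": [0,0,0],"slide": [0,3,0],"hand": 15},{"delta_rot": [0,0,0],"slide": [0,0,0],"hand": 15},{"delta_rot": [0,0,0],"slide": [0,0,0],"hand": 15}])

```text
time_s: 10.7
tcp_pos: [0.5182, 0.2456, 0.2362]
ee_rot: [-1.024, 1.57, -2.431]
contact_force: [-0.5, -0.1, -2.2]
gripper_width: 0.0209
```

```bash
python3 look.py 12
```

```text
10.7 [0.5182 0.2456 0.2362] [-0.4731 -0.1035 -2.2115]
jaw yaw 9.361440233637124 [-0.0003 -0.0002 -1.    ]
```

View pics/c12.png

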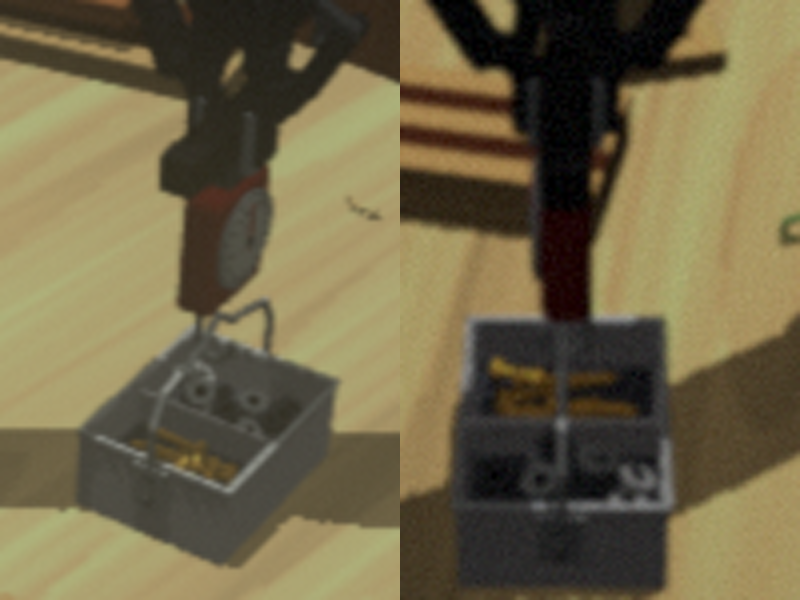

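Call:
jog_arm(plan=[{"delta_rot": [0,0,0],"slide": [-3,0,0],"hand": 15},{"delta_rot": [0,0,0],"slide": [-4,0,0],"hand": 15},{"delta_rot": [0,0,0],"slide": [-4,0,0],"hand": 15},{"delta_rot": [0,0,0],"slide": [-4,0,0],"hand": 15},{"delta_rot": [0,0,0],"slide": [-3,0,0],"hand": 15},{"delta_rot": [0,0,0],"slide": [-2,0,0],"hand": 15},{"delta_rot": [0,0,0],"slide": [0,0,0],"hand": 15}])

```text
time_s: 11.68
tcp_pos: [0.5185, 0.2457, 0.2564]
ee_rot: [1.385, 1.571, -0.023]
contact_force: [0.0, -0.1, -2.1]
gripper_width: 0.0212
```

```bash
python3 look.py 13
```

```text
11.675 [0.5185 0.2457 0.2564] [ 0.0272 -0.1379 -2.08  ]
jaw yaw 9.349595679334774 [ 0.0002 -0.     -1.    ]
```

View pics/c13.png

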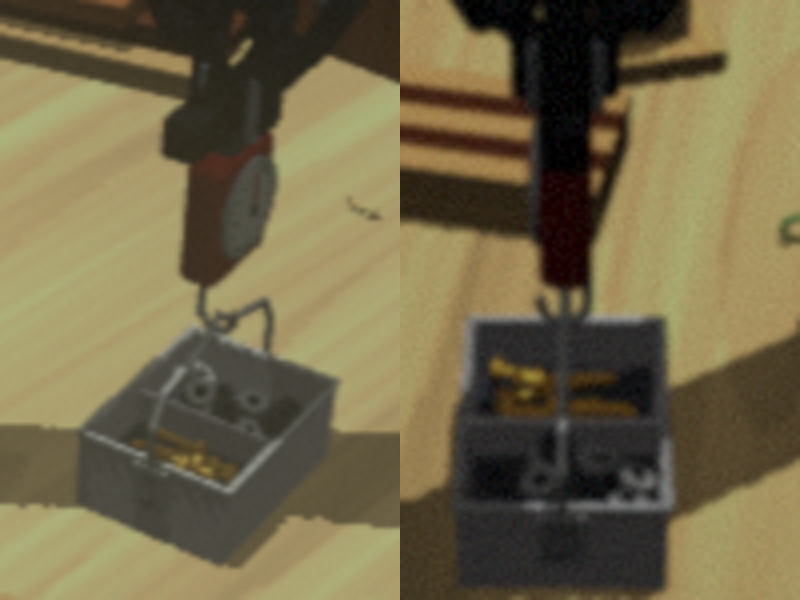

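Call:
jog_arm(plan=[{"delta_rot": [0,0,0],"slide": [-1,0,0],"hand": 15},{"delta_rot": [0,0,0],"slide": [-1.5,0,0],"hand": 15},{"delta_rot": [0,0,0],"slide": [-1.5,0,0],"hand": 15},{"delta_rot": [0,0,0],"slide": [-2,0,0],"hand": 15},{"delta_rot": [0,0,0],"slide": [-2,0,0],"hand": 15},{"delta_rot": [0,0,0],"slide": [-2,0,0],"hand": 15},{"delta_rot": [0,0,0],"slide": [-2,0,0],"hand": 15},{"delta_rot": [0,0,0],"slide": [-2,0,0],"hand": 15}])

```text
time_s: 12.78
tcp_pos: [0.5184, 0.2456, 0.2703]
ee_rot: [-0.984, 1.571, -2.392]
contact_force: [0.0, 0.6, -3.3]
gripper_width: 0.0212
```

Call:
jog_arm(plan=[{"delta_rot": [0,0,0],"slide": [-2,0,0],"hand": 15},{"delta_rot": [0,0,0],"slide": [-2,0,0],"hand": 15},{"delta_rot": [0,0,0],"slide": [-2,0,0],"hand": 15},{"delta_rot": [0,0,0],"slide": [-1,0,0],"hand": 15},{"delta_rot": [0,0,0],"slide": [-1,0,0],"hand": 15}])

```text
time_s: 13.4
tcp_pos: [0.5184, 0.2456, 0.2782]
ee_rot: [-1.182, 1.571, -2.59]
contact_force: [0.3, 0.3, -4.5]
gripper_width: 0.0214
```

```bash
python3 look.py 14
```

```text
13.4 [0.5184 0.2456 0.2782] [ 0.3319  0.302  -4.4965]
jaw yaw 9.351485583948259 [-0.0001 -0.0001 -1.    ]
```

View pics/c14.png

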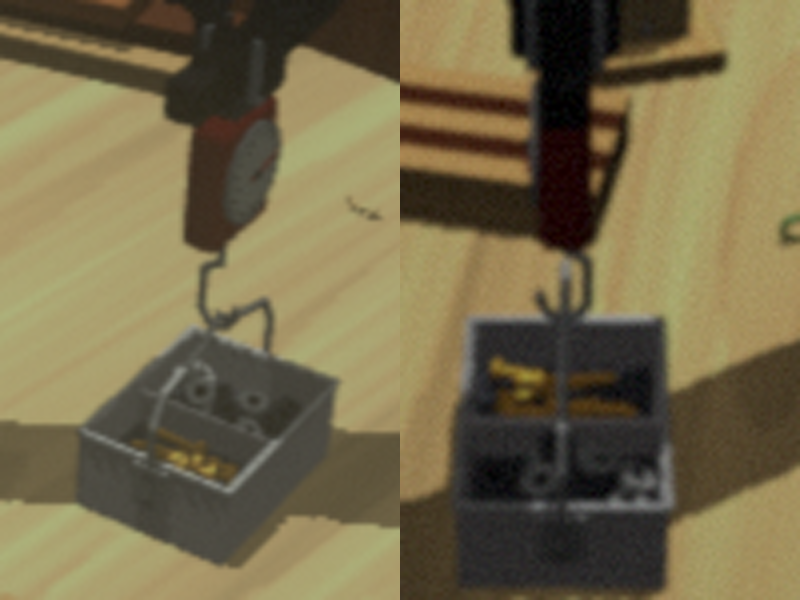

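```bash
cat > trk.py <<'E'
from h import *
import sys
k=sys.argv[1]
# reference: side11/scene11 (caddy undisturbed). track rim points
s=manip.read_state();print(s["time_s"],s["tcp_pos"],s["contact_force"])
sc=cam("scene");sd=cam("side")
a=np.radians(9.3);X=np.array([np.cos(a),np.sin(a),0]);Y=np.array([-np.sin(a),np.cos(a),0]);C=np.array([.5186,.2508,0])
pts=[(-50,-65),(50,-65),(50,65),(-50,65)]
for n,c in(("scene",sc),("side",sd)):
    g0=cv2.imread(f"pics/{n}12.png",0);im=manip.get_image(n);cv2.imwrite(f"pics/{n}{k}.png",im[:,:,::-1]);g1=cv2.imread(f"pics/{n}{k}.png",0)
    P0=np.array([proj(c,C+X*x/1000+Y*y/1000+[0,0,.055]) for x,y in pts],np.float32)
    P1,st,e=cv2.calcOpticalFlowPyrLK(g0,g1,P0.reshape(-1,1,2),None,winSize=(13,13),maxLevel=2)
    # px per mm up
    J=np.array([(proj(c,C+X*x/1000+Y*y/1000+[0,0,.065])-proj(c,C+X*x/1000+Y*y/1000+[0,0,.055]))/10 for x,y in pts])
    d=P1.reshape(-1,2)-P0
    print(n,"flow",d.round(2).tolist(),"up mm",((d*J).sum(1)/(J*J).sum(1)).round(1))
a_=cv2.imread(f"pics/scene{k}.png");b=cv2.imread(f"pics/side{k}.png")
cv2.imwrite(f"pics/c{k}.png",np.hstack([cv2.resize(a_[70:220,310:410],(400,600),interpolation=cv2.INTER_CUBIC),cv2.resize(b[210:360,225:325],(400,600),interpolation=cv2.INTER_CUBIC)]))
E
python3 trk.py 15
```

```text
13.5 [0.5184 0.2456 0.2783] [ 0.809   0.5449 -4.0209]
scene flow [[0.20000000298023224, -0.5099999904632568], [0.10999999940395355, -0.07999999821186066], [0.05000000074505806, -0.029999999329447746], [3.069999933242798, -14.710000038146973]] up mm [ 1.5  0.3  0.1 44.3]
side flow [[0.17000000178813934, 0.6399999856948853], [-0.03999999910593033, -0.03999999910593033], [0.15000000596046448, 0.4699999988079071], [0.38999998569488525, 0.6100000143051147]] up mm [-1.7  0.1 -1.2 -1.6]
```

Call:
jog_arm(plan=[{"delta_rot": [0,0,0],"slide": [-2,0,0],"hand": 15},{"delta_rot": [0,0,0],"slide": [-2,0,0],"hand": 15},{"delta_rot": [0,0,0],"slide": [-2,0,0],"hand": 15},{"delta_rot": [0,0,0],"slide": [-2,0,0],"hand": 15}])

```text
time_s: 14.1
tcp_pos: [0.5184, 0.2456, 0.2863]
ee_rot: [-1.087, 1.571, -2.494]
contact_force: [-0.4, 0.4, -5.0]
gripper_width: 0.0213
```

```bash
python3 trk.py 16
```

```text
14.1 [0.5184 0.2456 0.2863] [-0.4147  0.3579 -5.0311]
scene flow [[0.25, -0.4699999988079071], [0.11999999731779099, -0.10000000149011612], [0.05000000074505806, -0.019999999552965164], [4.130000114440918, -18.079999923706055]] up mm [ 1.4  0.3  0.1 54.6]
side flow [[0.18000000715255737, 0.7099999785423279], [-0.07999999821186066, -0.05999999865889549], [0.17000000178813934, 0.5], [0.4399999976158142, 0.8100000023841858]] up mm [-1.9  0.2 -1.3 -2.1]
```

Call:
jog_arm(plan=[{"delta_rot": [0,0,0],"slide": [-2,0,0],"hand": 15},{"delta_rot": [0,0,0],"slide": [-2,0,0],"hand": 15},{"delta_rot": [0,0,0],"slide": [-2,0,0],"hand": 15},{"delta_rot": [0,0,0],"slide": [-2,0,0],"hand": 15}])

```text
time_s: 14.7
tcp_pos: [0.5184, 0.2456, 0.2943]
ee_rot: [-1.022, 1.571, -2.429]
contact_force: [0.7, 1.6, -6.5]
gripper_width: 0.0215
```

```bash
python3 trk.py 17
```

```text
14.7 [0.5184 0.2456 0.2943] [ 0.6771  1.6043 -6.5153]
scene flow [[0.2800000011920929, -0.550000011920929], [0.11999999731779099, -0.10000000149011612], [0.05000000074505806, -0.029999999329447746], [5.610000133514404, -20.65999984741211]] up mm [ 1.6  0.3  0.1 62.6]
side flow [[0.1899999976158142, 0.8399999737739563], [-0.07999999821186066, -0.03999999910593033], [0.38999998569488525, 0.6299999952316284], [0.6600000262260437, 0.8999999761581421]] up mm [-2.3  0.1 -1.7 -2.3]
```

Call:
jog_arm(plan=[{"delta_rot": [0,0,0],"slide": [-2,0,0],"hand": 15},{"delta_rot": [0,0,0],"slide": [-2,0,0],"hand": 15},{"delta_rot": [0,0,0],"slide": [-2,0,0],"hand": 15},{"delta_rot": [0,0,0],"slide": [-2,0,0],"hand": 15}])

```text
time_s: 15.3
tcp_pos: [0.5183, 0.2456, 0.3023]
ee_rot: [-0.868, 1.571, -2.275]
contact_force: [0.8, 0.1, -7.1]
gripper_width: 0.0212
```

```bash
python3 trk.py 18
```

```text
15.3 [0.5183 0.2456 0.3023] [ 0.847   0.0692 -7.1268]
scene flow [[0.6000000238418579, -0.9100000262260437], [0.10999999940395355, -0.10999999940395355], [0.07000000029802322, -0.029999999329447746], [6.139999866485596, -23.90999984741211]] up mm [ 2.7  0.3  0.1 72.3]
side flow [[0.12999999523162842, 0.8999999761581421], [-0.10999999940395355, -0.05999999865889549], [0.3199999928474426, 0.6600000262260437], [0.6700000166893005, 1.0199999809265137]] up mm [-2.5  0.2 -1.8 -2.6]
```

View pics/c18.png

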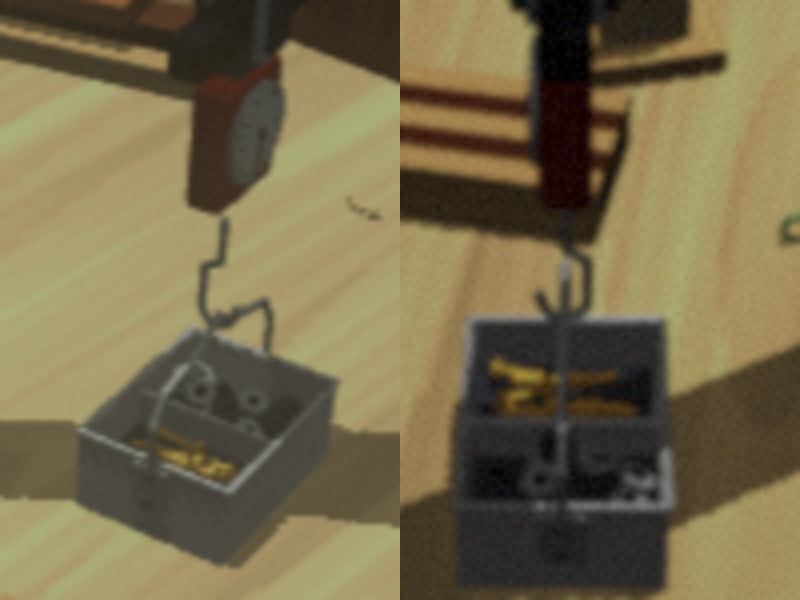

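Spring extended about 41 mm, with the caddy still standing and not moved.

Call:
jog_arm(plan=[{"delta_rot": [0,0,0],"slide": [-2,0,0],"hand": 15},{"delta_rot": [0,0,0],"slide": [-2,0,0],"hand": 15},{"delta_rot": [0,0,0],"slide": [-2,0,0],"hand": 15},{"delta_rot": [0,0,0],"slide": [-2,0,0],"hand": 15}])

```text
time_s: 15.9
tcp_pos: [0.5183, 0.2454, 0.3102]
ee_rot: [-0.817, 1.57, -2.225]
contact_force: [-0.2, 0.1, -7.2]
gripper_width: 0.0212
```

```bash
python3 trk.py 19
```

```text
15.9 [0.5183 0.2454 0.3102] [-0.197   0.1178 -7.2214]
scene flow [[2.5399999618530273, -2.319999933242798], [-0.27000001072883606, 0.10999999940395355], [-0.2199999988079071, 0.10999999940395355], [6.510000228881836, -27.290000915527344]] up mm [ 7.1 -0.4 -0.4 82.4]
side flow [[0.15000000596046448, 0.3400000035762787], [0.14000000059604645, -0.46000000834465027], [0.41999998688697815, 0.7300000190734863], [1.1299999952316284, 0.7699999809265137]] up mm [-0.9  1.3 -2.  -1.9]
```

View pics/c19.png

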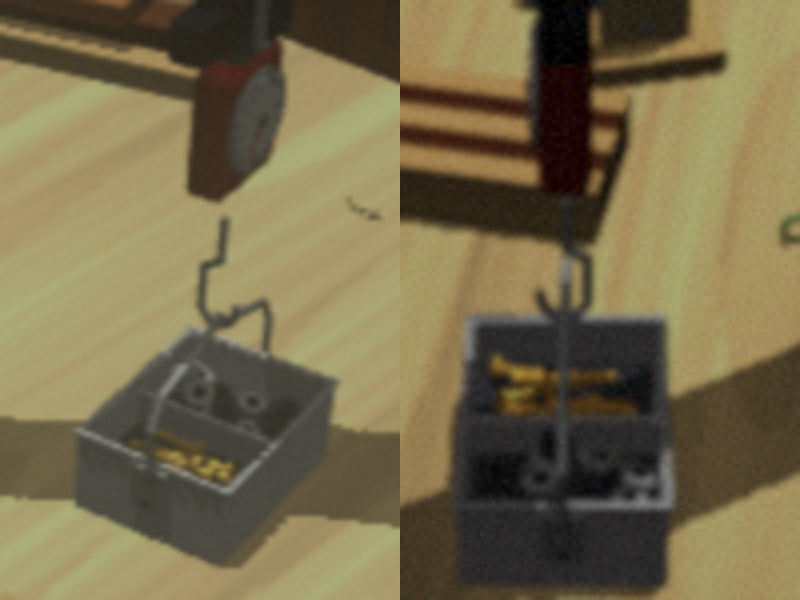

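Call:
jog_arm(plan=[{"delta_rot": [0,0,0],"slide": [-1.2,0,0],"hand": 15},{"delta_rot": [0,0,0],"slide": [-1.2,0,0],"hand": 15},{"delta_rot": [0,0,0],"slide": [-1.2,0,0],"hand": 15},{"delta_rot": [0,0,0],"slide": [-1.2,0,0],"hand": 15}])

```text
time_s: 16.5
tcp_pos: [0.5184, 0.2455, 0.315]
ee_rot: [-0.692, 1.57, -2.1]
contact_force: [0.3, -0.2, -9.2]
gripper_width: 0.021
```

```bash
python3 trk.py 20
```

```text
16.5 [0.5184 0.2455 0.315 ] [ 0.3254 -0.1975 -9.1987]
scene flow [[2.5399999618530273, -2.2899999618530273], [-0.2800000011920929, 0.11999999731779099], [-0.23000000417232513, 0.10000000149011612], [7.289999961853027, -29.149999618530273]] up mm [ 7.  -0.4 -0.4 88.1]
side flow [[0.10000000149011612, 0.30000001192092896], [0.07999999821186066, -0.44999998807907104], [0.4099999964237213, 0.8399999737739563], [1.1299999952316284, 0.9200000166893005]] up mm [-0.8  1.2 -2.2 -2.3]
```

View pics/c20.png

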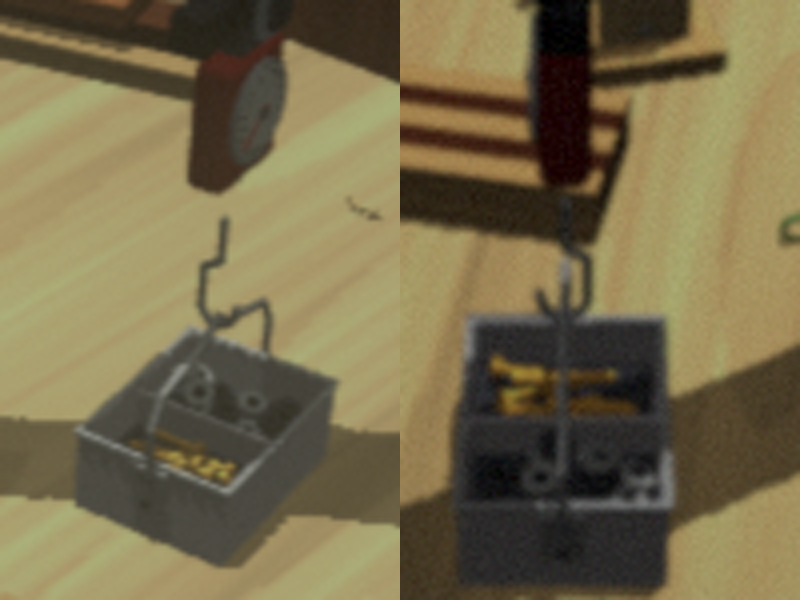

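Call:
jog_arm(plan=[{"delta_rot": [0,0,0],"slide": [-1.5,0,0],"hand": 15},{"delta_rot": [0,0,0],"slide": [-1.5,0,0],"hand": 15},{"delta_rot": [0,0,0],"slide": [-1.5,0,0],"hand": 15},{"delta_rot": [0,0,0],"slide": [-1.5,0,0],"hand": 15},{"delta_rot": [0,0,0],"slide": [-1.5,0,0],"hand": 15}])

```text
time_s: 17.23
tcp_pos: [0.5184, 0.2456, 0.3227]
ee_rot: [0.073, 1.571, -1.335]
contact_force: [-0.4, -0.6, -8.1]
gripper_width: 0.0213
```

```bash
python3 trk.py 21
```

```text
17.225 [0.5184 0.2456 0.3227] [-0.4077 -0.5516 -8.1284]
scene flow [[-0.1599999964237213, -1.7899999618530273], [-0.11999999731779099, -1.7400000095367432], [0.12999999523162842, -1.3600000143051147], [8.229999542236328, -32.36000061035156]] up mm [ 5.2  4.9  4.  97.8]
side flow [[0.019999999552965164, -2.259999990463257], [-0.12999999523162842, -2.740000009536743], [1.0499999523162842, 0.05000000074505806], [0.12999999523162842, 3.119999885559082]] up mm [ 6.2  7.5 -0.2 -8.2]
```

View pics/c21.png

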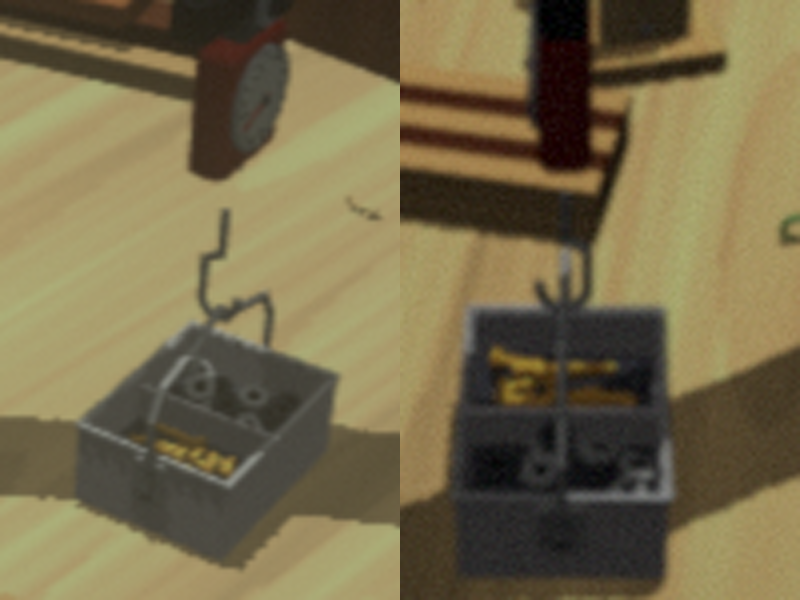

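Call:
jog_arm(plan=[{"delta_rot": [0,0,0],"slide": [-1.2,0,0],"hand": 15},{"delta_rot": [0,0,0],"slide": [-1.2,0,0],"hand": 15},{"delta_rot": [0,0,0],"slide": [-1,0,0],"hand": 15},{"delta_rot": [0,0,0],"slide": [-0.5,0,0],"hand": 15},{"delta_rot": [0,0,0],"slide": [0,0,0],"hand": 15},{"delta_rot": [0,0,0],"slide": [0,0,0],"hand": 15},{"delta_rot": [0,0,0],"slide": [0,0,0],"hand": 15},{"delta_rot": [0,0,0],"slide": [0,0,0],"hand": 15}])

```text
time_s: 18.32
tcp_pos: [0.5184, 0.2456, 0.3264]
ee_rot: [-0.064, 1.571, -1.472]
contact_force: [0.5, -0.0, -7.9]
gripper_width: 0.021
```

```bash
python3 trk.py 22;python3 - <<'E'
import cv2,numpy as np
a=cv2.imread("pics/scene22.png");b=cv2.imread("pics/side22.png")
cv2.imwrite("pics/c22b.png",np.hstack([cv2.resize(a[140:220,325:405],(400,400),interpolation=cv2.INTER_CUBIC),cv2.resize(b[275:365,230:320],(400,400),interpolation=cv2.INTER_CUBIC)]))
E
```

```text
18.325 [0.5184 0.2456 0.3264] [ 0.5044 -0.045  -7.9339]
scene flow [[-0.3400000035762787, -2.4100000858306885], [0.019999999552965164, -2.940000057220459], [0.33000001311302185, -2.490000009536743], [8.5, -33.849998474121094]] up mm [  6.9   8.3   7.3 102.3]
side flow [[0.1599999964237213, -3.0], [0.10000000149011612, -3.6600000858306885], [1.4800000190734863, -0.3499999940395355], [0.6299999952316284, 2.690000057220459]] up mm [ 8.2 10.   0.7 -7. ]
```

View pics/c22b.png

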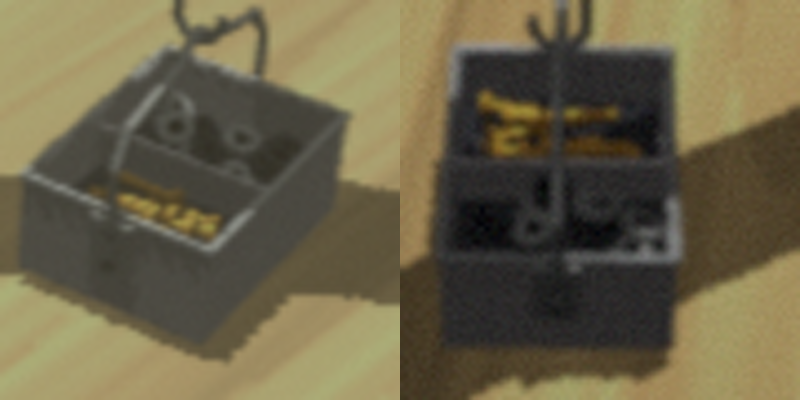

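Call:
jog_arm(plan=[{"delta_rot": [0,0,0],"slide": [-0.5,0,0],"hand": 15},{"delta_rot": [0,0,0],"slide": [-0.5,0,0],"hand": 15},{"delta_rot": [0,0,0],"slide": [0,0,0],"hand": 15},{"delta_rot": [0,0,0],"slide": [0,0,0],"hand": 15},{"delta_rot": [0,0,0],"slide": [0,0,0],"hand": 15},{"delta_rot": [0,0,0],"slide": [0,0,0],"hand": 15},{"delta_rot": [0,0,0],"slide": [0,0,0],"hand": 15},{"delta_rot": [0,0,0],"slide": [0,0,0],"hand": 15}])

```text
time_s: 19.42
tcp_pos: [0.5184, 0.2456, 0.3274]
ee_rot: [0.166, 1.571, -1.242]
contact_force: [-0.2, -0.3, -9.4]
gripper_width: 0.0213
```

```bash
python3 trk.py 23
```

```text
19.425 [0.5184 0.2456 0.3274] [-0.2277 -0.2747 -9.3867]
scene flow [[-0.3700000047683716, -2.5999999046325684], [0.17000000178813934, -3.2799999713897705], [0.3700000047683716, -2.859999895095825], [8.90999984741211, -34.45000076293945]] up mm [  7.5   9.3   8.4 104.2]
side flow [[0.20000000298023224, -3.299999952316284], [0.1599999964237213, -4.329999923706055], [1.4900000095367432, -0.5799999833106995], [0.7400000095367432, 2.7300000190734863]] up mm [ 9.  11.8  1.4 -7.1]
```

Call:
jog_arm(plan=[{"delta_rot": [0,0,0],"slide": [0,0,0],"hand": 15},{"delta_rot": [0,0,0],"slide": [0,0,0],"hand": 15},{"delta_rot": [0,0,0],"slide": [0,0,0],"hand": 15},{"delta_rot": [0,0,0],"slide": [0,0,0],"hand": 15},{"delta_rot": [0,0,0],"slide": [0,0,0],"hand": 15},{"delta_rot": [0,0,0],"slide": [0,0,0],"hand": 15},{"delta_rot": [0,0,0],"slide": [0,0,0],"hand": 15},{"delta_rot": [0,0,0],"slide": [0,0,0],"hand": 15}])

```text
time_s: 20.52
tcp_pos: [0.5184, 0.2456, 0.3275]
ee_rot: [0.049, 1.571, -1.359]
contact_force: [-0.4, 0.1, -8.3]
gripper_width: 0.0211
```

Call:
jog_arm(plan=[{"delta_rot": [0,0,0],"slide": [0,0,0],"hand": 15},{"delta_rot": [0,0,0],"slide": [0,0,0],"hand": 15},{"delta_rot": [0,0,0],"slide": [0,0,0],"hand": 15},{"delta_rot": [0,0,0],"slide": [0,0,0],"hand": 15},{"delta_rot": [0,0,0],"slide": [0,0,0],"hand": 15},{"delta_rot": [0,0,0],"slide": [0,0,0],"hand": 15},{"delta_rot": [0,0,0],"slide": [0,0,0],"hand": 15},{"delta_rot": [0,0,0],"slide": [0,0,0],"hand": 15}])

```text
time_s: 21.52
tcp_pos: [0.5184, 0.2456, 0.3274]
ee_rot: [-0.404, 1.571, -1.811]
contact_force: [0.2, -0.5, -8.7]
gripper_width: 0.0211
```

```bash
python3 trk.py 24
```

```text
21.525 [0.5184 0.2456 0.3274] [ 0.1702 -0.5272 -8.724 ]
scene flow [[-0.3499999940395355, -2.5999999046325684], [0.07000000029802322, -3.3299999237060547], [0.3700000047683716, -2.819999933242798], [8.890000343322754, -34.439998626708984]] up mm [  7.5   9.5   8.3 104.2]
side flow [[0.20000000298023224, -3.2699999809265137], [0.11999999731779099, -4.28000020980835], [1.5199999809265137, -0.6100000143051147], [0.7099999785423279, 2.740000009536743]] up mm [ 9.  11.6  1.4 -7.1]
```

View pics/c24.png

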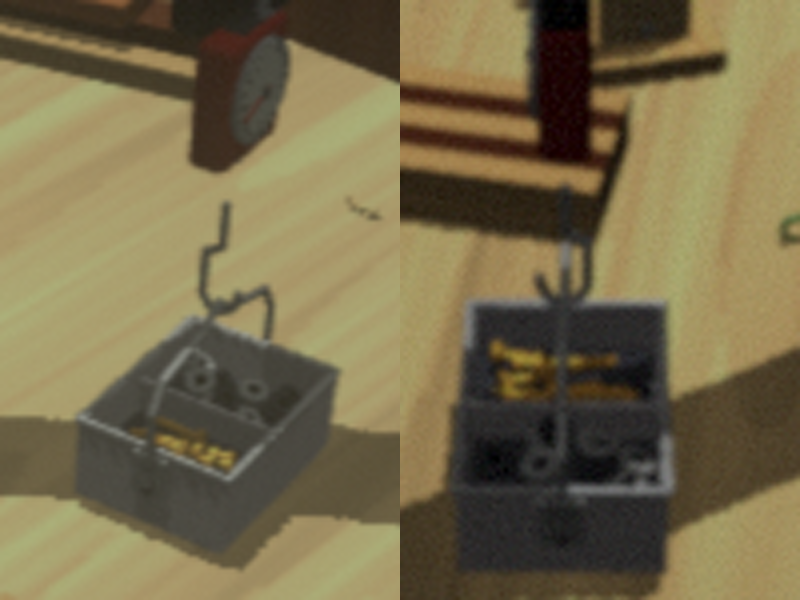

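Call:
jog_arm(plan=[{"delta_rot": [0,0,0],"slide": [0.6,0,0],"hand": 15},{"delta_rot": [0,0,0],"slide": [1,0,0],"hand": 15},{"delta_rot": [0,0,0],"slide": [1,0,0],"hand": 15},{"delta_rot": [0,0,0],"slide": [1,0,0],"hand": 15},{"delta_rot": [0,0,0],"slide": [1,0,0],"hand": 15},{"delta_rot": [0,0,0],"slide": [1,0,0],"hand": 15},{"delta_rot": [0,0,0],"slide": [1,0,0],"hand": 15},{"delta_rot": [0,0,0],"slide": [1,0,0],"hand": 15}])

```text
time_s: 22.62
tcp_pos: [0.5184, 0.2456, 0.3198]
ee_rot: [0.108, 1.571, -1.299]
contact_force: [-0.0, 1.0, -8.6]
gripper_width: 0.0212
```

Call:
jog_arm(plan=[{"delta_rot": [0,0,0],"slide": [1,0,0],"hand": 15},{"delta_rot": [0,0,0],"slide": [1,0,0],"hand": 15},{"delta_rot": [0,0,0],"slide": [1,0,0],"hand": 15},{"delta_rot": [0,0,0],"slide": [1,0,0],"hand": 15},{"delta_rot": [0,0,0],"slide": [1,0,0],"hand": 15},{"delta_rot": [0,0,0],"slide": [1,0,0],"hand": 15},{"delta_rot": [0,0,0],"slide": [1,0,0],"hand": 15},{"delta_rot": [0,0,0],"slide": [1,0,0],"hand": 15}])

```text
time_s: 23.62
tcp_pos: [0.5184, 0.2456, 0.3118]
ee_rot: [0.166, 1.571, -1.241]
contact_force: [-1.1, -0.2, -8.2]
gripper_width: 0.0211
```

```bash
python3 trk.py 25
```

```text
23.625 [0.5184 0.2456 0.3118] [-1.0638 -0.2047 -8.2031]
scene flow [[2.450000047683716, -2.309999942779541], [-0.20999999344348907, 0.17000000178813934], [-0.1899999976158142, 0.3100000023841858], [6.739999771118164, -27.969999313354492]] up mm [ 7.  -0.6 -1.  84.5]
side flow [[0.15000000596046448, -0.23000000417232513], [0.20000000298023224, -0.8899999856948853], [0.3499999940395355, 0.7400000095367432], [0.7599999904632568, 1.0]] up mm [ 0.6  2.4 -2.  -2.5]
```

Call:
jog_arm(plan=[{"delta_rot": [0,0,0],"slide": [2,0,0],"hand": 15},{"delta_rot": [0,0,0],"slide": [3,0,0],"hand": 15},{"delta_rot": [0,0,0],"slide": [4,0,0],"hand": 15},{"delta_rot": [0,0,0],"slide": [5,0,0],"hand": 15},{"delta_rot": [0,0,0],"slide": [5,0,0],"hand": 15},{"delta_rot": [0,0,0],"slide": [5,0,0],"hand": 15},{"delta_rot": [0,0,0],"slide": [5,0,0],"hand": 15},{"delta_rot": [0,0,0],"slide": [5,0,0],"hand": 15}])

```text
time_s: 24.72
tcp_pos: [0.5186, 0.2458, 0.2779]
ee_rot: [1.675, 1.57, 0.267]
contact_force: [-0.4, 0.2, -3.3]
gripper_width: 0.0211
```

Call:
jog_arm(plan=[{"delta_rot": [0,0,0],"slide": [5,0,0],"hand": 15},{"delta_rot": [0,0,0],"slide": [5,0,0],"hand": 15},{"delta_rot": [0,0,0],"slide": [4,0,0],"hand": 15},{"delta_rot": [0,0,0],"slide": [3,0,0],"hand": 15},{"delta_rot": [0,0,0],"slide": [2,0,0],"hand": 15},{"delta_rot": [0,0,0],"slide": [0,0,0],"hand": 15}])

```text
time_s: 25.48
tcp_pos: [0.5184, 0.2458, 0.2589]
ee_rot: [2.806, 1.571, 1.398]
contact_force: [0.4, -0.2, -0.9]
gripper_width: 0.0215
```

```bash
python3 trk.py 26
```

```text
25.475 [0.5184 0.2458 0.2589] [ 0.3646 -0.2145 -0.9365]
scene flow [[-0.23000000417232513, 0.10000000149011612], [-0.17000000178813934, 0.27000001072883606], [-0.10000000149011612, 0.27000001072883606], [1.590000033378601, -7.340000152587891]] up mm [-0.3 -0.8 -0.8 22.1]
side flow [[-0.009999999776482582, -0.1899999976158142], [-0.05000000074505806, -0.5299999713897705], [0.10999999940395355, -0.029999999329447746], [0.28999999165534973, 0.09000000357627869]] up mm [ 0.5  1.4  0.1 -0.2]
```

View pics/c26.png

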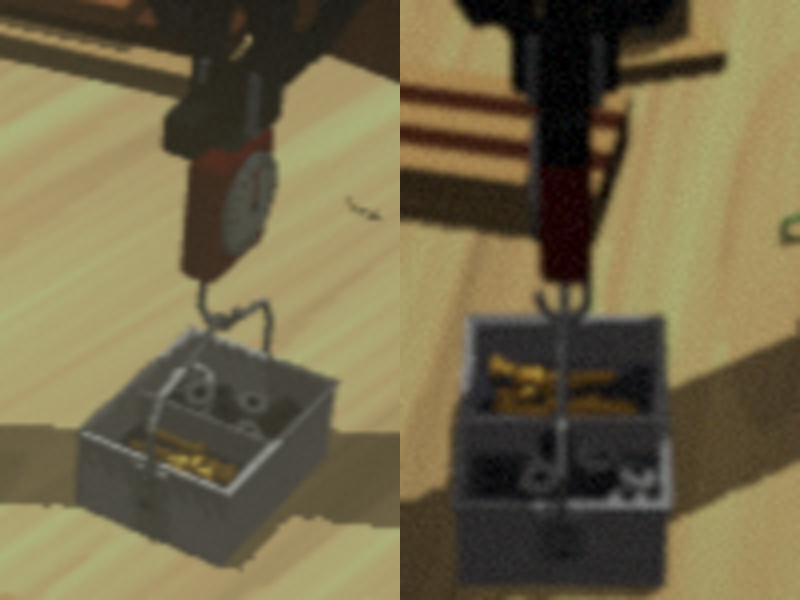

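Call:
jog_arm(plan=[{"delta_rot": [0,0,0],"slide": [4,0,0],"hand": 15},{"delta_rot": [0,0,0],"slide": [5,0,0],"hand": 15},{"delta_rot": [0,0,0],"slide": [6,0,0],"hand": 15},{"delta_rot": [0,0,0],"slide": [5,0,0],"hand": 15},{"delta_rot": [0,0,0],"slide": [2,0,0],"hand": 15},{"delta_rot": [0,0,0],"slide": [0,0,0],"hand": 15}])

```text
time_s: 26.32
tcp_pos: [0.5184, 0.2456, 0.2367]
ee_rot: [-1.008, 1.57, -2.416]
contact_force: [0.3, -0.8, -2.4]
gripper_width: 0.0215
```

```bash
python3 trk.py 27
```

```text
26.325 [0.5184 0.2456 0.2367] [ 0.3039 -0.8382 -2.3919]
scene flow [[-0.2199999988079071, 0.12999999523162842], [-0.2199999988079071, 0.3100000023841858], [-0.11999999731779099, 0.2800000011920929], [0.07000000029802322, -0.05000000074505806]] up mm [-0.4 -0.9 -0.9  0.2]
side flow [[-0.07999999821186066, -0.4000000059604645], [-0.0, -0.4699999988079071], [-0.09000000357627869, -0.17000000178813934], [-0.0, -0.28999999165534973]] up mm [1.1 1.3 0.5 0.8]
```

View pics/c27.png

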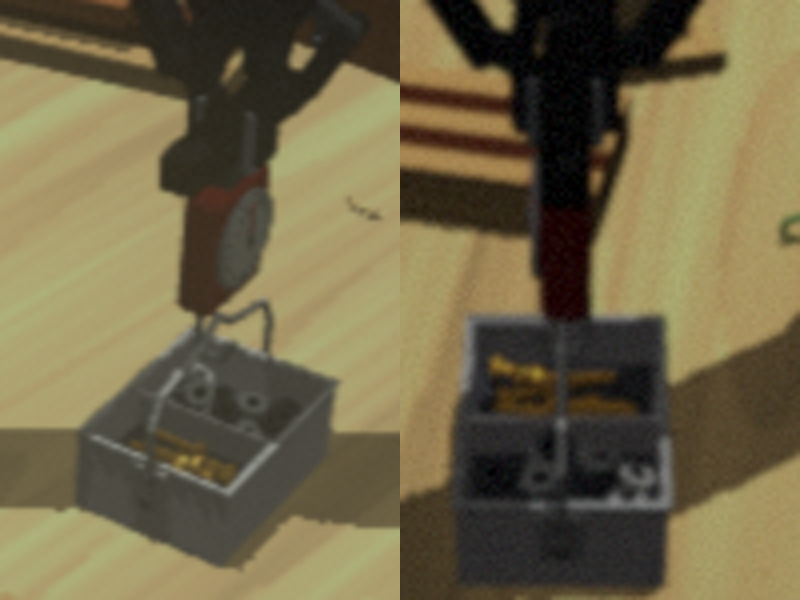

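The picture matches c12, taken before the lift: the hook has dropped clear below the wire and the caddy is within about 1 mm of where it stood. I'm backing out along −x.

Call:
jog_arm(plan=[{"delta_rot": [0,0,0],"slide": [0,-4,0],"hand": 15},{"delta_rot": [0,0,0],"slide": [0,-9,0],"hand": 15},{"delta_rot": [0,0,0],"slide": [0,-12,0],"hand": 15},{"delta_rot": [0,0,0],"slide": [0,-15,0],"hand": 15},{"delta_rot": [0,0,0],"slide": [0,-15,0],"hand": 15},{"delta_rot": [0,0,0],"slide": [0,-5,0],"hand": 15},{"delta_rot": [0,0,0],"slide": [-20,0,0],"hand": 15},{"delta_rot": [0,0,0],"slide": [-40,0,0],"hand": 15}])

```text
time_s: 27.42
tcp_pos: [0.4582, 0.235, 0.2962]
ee_rot: [-1.263, 1.567, -2.671]
contact_force: [1.1, -1.0, -1.3]
gripper_width: 0.0209
```

Call:
jog_arm(plan=[{"delta_rot": [0,0,0],"slide": [-40,0,0],"hand": 15},{"delta_rot": [0,0,0],"slide": [-35,0,0],"hand": 15},{"delta_rot": [0,0,0],"slide": [-20,0,0],"hand": 15},{"delta_rot": [0,0,0],"slide": [0,0,0],"hand": 15},{"delta_rot": [0,0,0],"slide": [0,0,0],"hand": 15}])

```text
time_s: 28.05
tcp_pos: [0.4588, 0.2355, 0.3907]
ee_rot: [-1.148, 1.569, -2.555]
contact_force: [-0.6, -0.6, -1.4]
gripper_width: 0.0207
```

```bash
python3 trk.py 28; python3 - <<'E'
from h import *
plan([.5507,-.1755,.392],23.35)
E
```

```text
28.05 [0.4588 0.2355 0.3907] [-0.583  -0.5614 -1.3975]
scene flow [[11.40999984741211, -10.539999961853027], [-0.27000001072883606, 0.07999999821186066], [0.4399999976158142, 0.3400000035762787], [64.05999755859375, -41.119998931884766]] up mm [ 32.2  -0.3  -0.8 138.1]
side flow [[-1.309999942779541, 0.18000000715255737], [-0.20999999344348907, -0.8199999928474426], [0.33000001311302185, 11.40999984741211], [-51.560001373291016, 43.70000076293945]] up mm [  -0.6    2.3  -29.9 -119.1]
rotvec [-14.0047   0.0272   0.1343] shift pre-rot [ -1.2704  23.9916 420.4017] shift post-rot [ -1.5339 -78.4558 413.7114]
```

View pics/scene28.png

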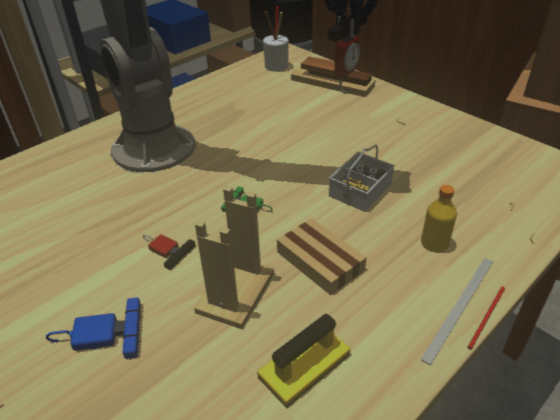

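Call:
jog_arm(plan=[{"delta_rot": [0,0,0],"slide": [0,1,15],"hand": 15},{"delta_rot": [0,0,0],"slide": [0,2,30],"hand": 15},{"delta_rot": [0,0,0],"slide": [0,2,42],"hand": 15},{"delta_rot": [0,0,0],"slide": [0,2,42],"hand": 15},{"delta_rot": [0,0,0],"slide": [0,3,42],"hand": 15},{"delta_rot": [0,0,0],"slide": [0,3,42],"hand": 15},{"delta_rot": [0,0,0],"slide": [0,3,42],"hand": 15},{"delta_rot": [0,0,0],"slide": [0,3,42],"hand": 15}])

```text
time_s: 29.15
tcp_pos: [0.5259, -0.0569, 0.3914]
ee_rot: [-1.008, 1.57, -2.417]
contact_force: [0.1, 0.8, -1.1]
gripper_width: 0.0211
```

Call:
jog_arm(plan=[{"delta_rot": [0,0,0],"slide": [0,2,42],"hand": 15},{"delta_rot": [0,0,0],"slide": [0,2,40],"hand": 15},{"delta_rot": [0,0,0],"slide": [0,1,27],"hand": 15},{"delta_rot": [-3,0,0],"slide": [0,0,14],"hand": 15},{"delta_rot": [-6,0,0],"slide": [0,0,0],"hand": 15},{"delta_rot": [-5,0,0],"slide": [0,0,0],"hand": 15},{"delta_rot": [0,0,0],"slide": [0,0,0],"hand": 15},{"delta_rot": [0,0,0],"slide": [0,0,0],"hand": 15}])

```text
time_s: 30.15
tcp_pos: [0.5508, -0.1753, 0.3916]
ee_rot: [-1.508, 1.57, -2.674]
contact_force: [-1.6, 0.9, -2.0]
gripper_width: 0.0214
```

```bash
python3 - <<'E'
from h import *
s=manip.read_state();print(s["time_s"],s["tcp_pos"])
plan([.5507,-.1755,.392],23.35)
im=manip.get_image("wrist");cv2.imwrite("pics/w5.png",im[:,:,::-1])
im=manip.get_image("scene");cv2.imwrite("pics/s5.png",cv2.resize(im[60:330,140:340,::-1],(444,600)))
E
```

```text
30.15 [ 0.5508 -0.1753  0.3916]
rotvec [-0.1143  0.0023  0.0369] shift pre-rot [-0.3738 -0.1248  0.1605] shift post-rot [-0.3739 -0.1249  0.1603]
```

View pics/s5.png

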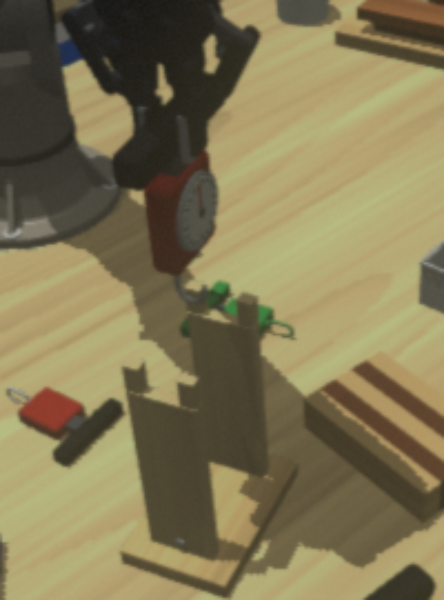

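View pics/w5.png

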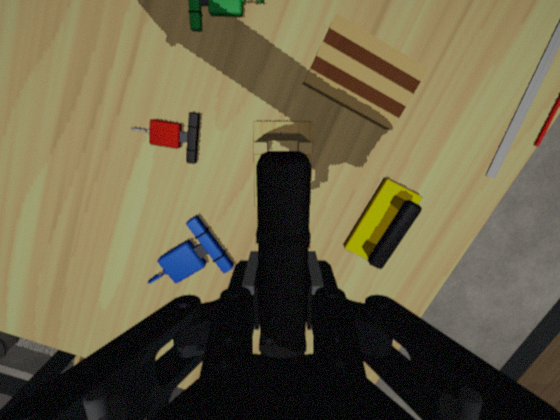

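Call:
jog_arm(plan=[{"delta_rot": [0,0,0],"slide": [15,0,0],"hand": 15},{"delta_rot": [0,0,0],"slide": [25,0,0],"hand": 15},{"delta_rot": [0,0,0],"slide": [30,0,0],"hand": 15},{"delta_rot": [0,0,0],"slide": [30,0,0],"hand": 15},{"delta_rot": [0,0,0],"slide": [25,0,0],"hand": 15},{"delta_rot": [0,0,0],"slide": [15,0,0],"hand": 15},{"delta_rot": [0,0,0],"slide": [8,0,0],"hand": 15},{"delta_rot": [0,0,0],"slide": [0,0,0],"hand": 15}])

```text
time_s: 31.25
tcp_pos: [0.5511, -0.1746, 0.2438]
ee_rot: [-2.238, 1.571, 2.882]
contact_force: [0.1, -0.9, -2.2]
gripper_width: 0.0213
```

```bash
python3 - <<'E'
from h import *
s=manip.read_state();print(s["time_s"],s["tcp_pos"],s["contact_force"])
plan([.5507,-.1755,.2025],23.35)
im=manip.get_image("scene");cv2.imwrite("pics/s6.png",cv2.resize(im[130:330,120:320,::-1],(600,600)))
E
```

```text
31.25 [ 0.5511 -0.1746  0.2438] [ 0.1415 -0.9148 -2.2176]
rotvec [-0.0022 -0.0068  0.0086] shift pre-rot [41.27   -0.7384  0.6195] shift post-rot [41.27   -0.7446  0.6145]
```

View pics/s6.png

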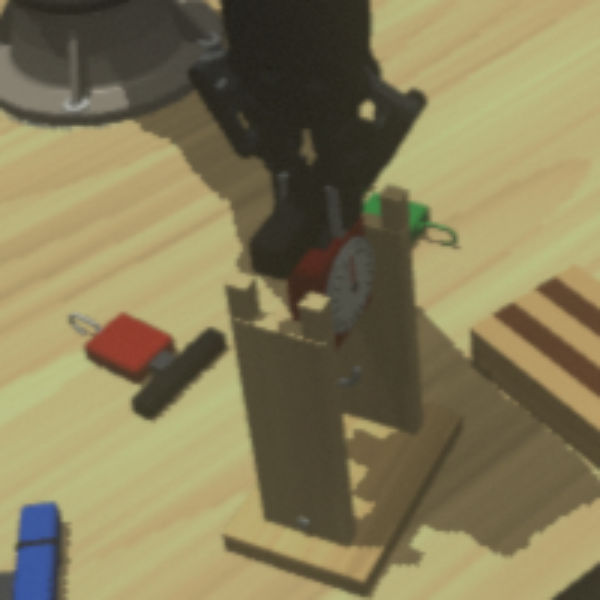

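Aligned with the rest. I'm lowering the remaining 41 mm, slowing at the end.

Call:
jog_arm(plan=[{"delta_rot": [0,0,0],"slide": [10,0,0],"hand": 15},{"delta_rot": [0,0,0],"slide": [12,0,0],"hand": 15},{"delta_rot": [0,0,0],"slide": [10,0,0],"hand": 15},{"delta_rot": [0,0,0],"slide": [5,0,0],"hand": 15},{"delta_rot": [0,0,0],"slide": [2,0,0],"hand": 15},{"delta_rot": [0,0,0],"slide": [1,0,0],"hand": 15},{"delta_rot": [0,0,0],"slide": [0,0,0],"hand": 15}])

```text
time_s: 32.17
tcp_pos: [0.5513, -0.1747, 0.2042]
ee_rot: [0.649, 1.57, -0.514]
contact_force: [-0.5, -0.1, -1.6]
gripper_width: 0.0215
```

```bash
python3 - <<'E'
from h import *
s=manip.read_state();print(s["time_s"],s["tcp_pos"],s["contact_force"],s["ft_torque"])
plan([.5507,-.1755,.2025],23.35)
im=manip.get_image("scene");cv2.imwrite("pics/s7.png",cv2.resize(im[130:330,120:320,::-1],(600,600)))
E
```

```text
32.175 [ 0.5513 -0.1747  0.2042] [-0.5479 -0.0716 -1.5723] [-0.0122  0.0403 -0.009 ]
rotvec [-0.0019  0.0297 -0.0225] shift pre-rot [ 1.6794 -0.8935  0.4687] shift post-rot [ 1.6795 -0.8929  0.4695]
```

View pics/s7.png

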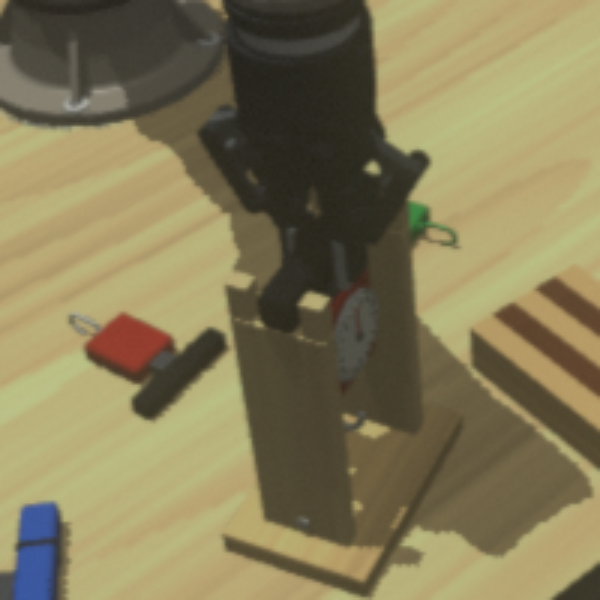

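Call:
jog_arm(plan=[{"delta_rot": [0,0,0],"slide": [0.7,-0.5,0],"hand": 15},{"delta_rot": [0,0,0],"slide": [0.7,0,0],"hand": 15},{"delta_rot": [0,0,0],"slide": [0,0,0],"hand": 15},{"delta_rot": [0,0,0],"slide": [0,0,0],"hand": 15}])

```text
time_s: 32.72
tcp_pos: [0.5507, -0.1749, 0.2025]
ee_rot: [0.256, 1.571, -0.907]
contact_force: [-0.5, 0.4, -1.6]
gripper_width: 0.0211
```

Call:
jog_arm(plan=[{"delta_rot": [0,0,0],"slide": [0.5,0,0],"hand": 15},{"delta_rot": [0,0,0],"slide": [0.5,0,0],"hand": 15},{"delta_rot": [0,0,0],"slide": [0,0,0],"hand": 15}])

```text
time_s: 33.1
tcp_pos: [0.5507, -0.1749, 0.2025]
ee_rot: [-0.151, 1.57, -1.314]
contact_force: [-3.1, 0.1, 4.9]
gripper_width: 0.0214
```

Call:
jog_arm(plan=[{"delta_rot": [0,0,0],"slide": [0,0,0],"hand": 15}])

```text
time_s: 33.22
tcp_pos: [0.5507, -0.1749, 0.2025]
ee_rot: [-0.001, 1.57, -1.164]
contact_force: [-2.9, 1.3, 5.8]
gripper_width: 0.0211
```

Contact on the notch floor: upward force about 5–6 N at z=0.2025, the same height as at the grasp. Backing off 0.5 mm and opening.

Call:
jog_arm(plan=[{"delta_rot": [0,0,0],"slide": [-0.5,0,0],"hand": 15},{"delta_rot": [0,0,0],"slide": [0,0,0],"hand": 26},{"delta_rot": [0,0,0],"slide": [0,0,0],"hand": 45},{"delta_rot": [0,0,0],"slide": [0,0,0],"hand": 70},{"delta_rot": [0,0,0],"slide": [0,0,0],"hand": 85},{"delta_rot": [0,0,0],"slide": [0,0,0],"hand": 85},{"delta_rot": [0,0,0],"slide": [0,0,0],"hand": 85},{"delta_rot": [0,0,0],"slide": [0,0,0],"hand": 85}])

```text
time_s: 34.22
tcp_pos: [0.5507, -0.1748, 0.202]
ee_rot: [0.158, 1.571, -1.005]
contact_force: [-0.0, -0.1, -0.3]
gripper_width: 0.0851
```

```bash
python3 - <<'E'
from h import *
s=manip.read_state();print(s["time_s"],s["tcp_pos"],s["contact_force"],s["gripper_width"])
im=manip.get_image("wrist");cv2.imwrite("pics/w8.png",im[:,:,::-1])
E
```

```text
34.225 [ 0.5507 -0.1748  0.202 ] [-0.0232 -0.059  -0.2564] 0.08514118893289283
```

View pics/w8.png

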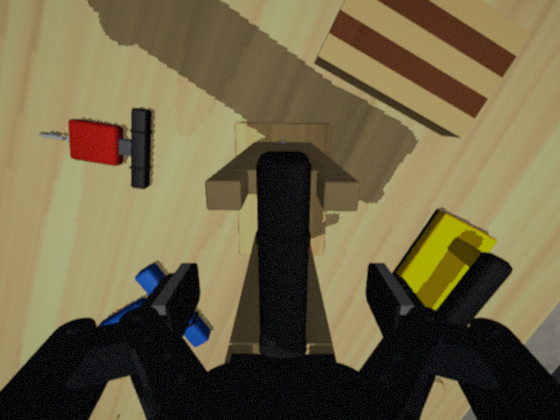

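The handle lies centred in both notches with the fingers clear on each side. I'm going straight up.

Call:
jog_arm(plan=[{"delta_rot": [0,0,0],"slide": [-10,0,0],"hand": 85},{"delta_rot": [0,0,0],"slide": [-25,0,0],"hand": 85},{"delta_rot": [0,0,0],"slide": [-35,0,0],"hand": 85},{"delta_rot": [0,0,0],"slide": [-35,0,0],"hand": 85},{"delta_rot": [0,0,0],"slide": [-30,0,0],"hand": 85},{"delta_rot": [0,0,0],"slide": [-10,0,0],"hand": 85},{"delta_rot": [0,0,0],"slide": [0,0,0],"hand": 85},{"delta_rot": [0,0,0],"slide": [0,0,0],"hand": 85}])

```text
time_s: 35.28
tcp_pos: [0.55, -0.1748, 0.3455]
ee_rot: [-2.215, 1.568, 2.905]
contact_force: [1.2, -0.4, 0.2]
gripper_width: 0.0852
```

```bash
python3 - <<'E'
from h import *
import pickle
s=manip.read_state();print(s["time_s"],s["tcp_pos"],s["contact_force"],s["gripper_width"])
for n in("wrist","scene","side"):
    im=manip.get_image(n);cv2.imwrite(f"pics/{n}9.png",im[:,:,::-1])
a=cv2.imread("pics/scene9.png");b=cv2.imread("pics/wrist9.png")
cv2.imwrite("pics/c9.png",np.hstack([cv2.resize(a[150:330,140:260],(400,600)),cv2.resize(b[110:290,220:340],(400,600))]))
E
python3 trk.py 30
```

```text
35.275 [ 0.55   -0.1748  0.3455] [ 1.151  -0.431   0.2393] 0.08515569307198102
35.425 [ 0.5502 -0.1748  0.3457] [-0.4942 -0.7914 -0.8885]
scene flow [[133.63999938964844, 131.22000122070312], [-0.2800000011920929, 0.12999999523162842], [-130.66000366210938, 35.45000076293945], [90.45999908447266, -38.47999954223633]] up mm [-362.2   -0.5 -155.6  137.1]
side flow [[-0.9700000286102295, -0.23999999463558197], [-0.5899999737739563, -1.399999976158142], [0.5899999737739563, 17.239999771118164], [-2.509999990463257, -49.38999938964844]] up mm [  0.6   3.9 -45.2 129.3]
```

View pics/c9.png

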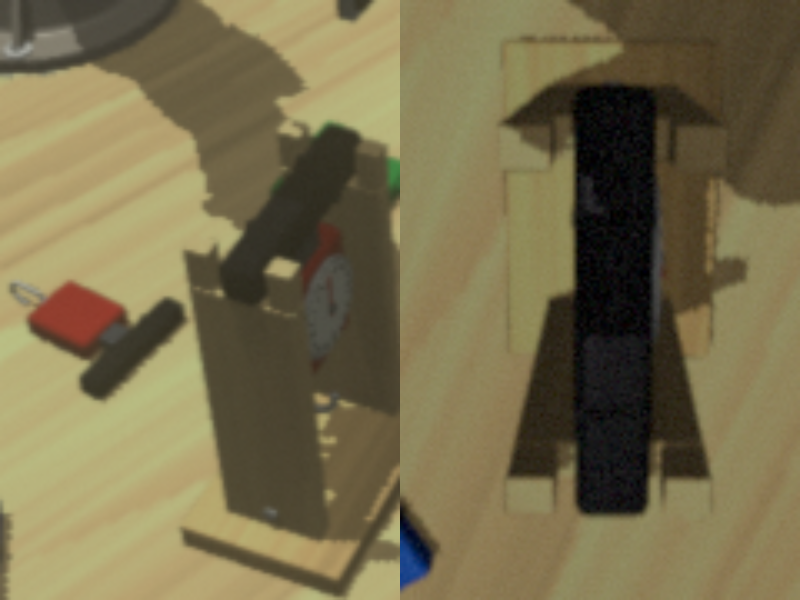

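View pics/side9.png

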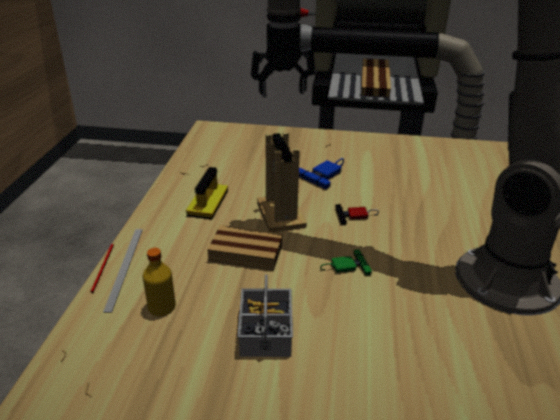

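```bash
python3 - <<'E'
import cv2,numpy as np
for n,(x0,y0,x1,y1) in(("scene",(325,170,400,212)),("side",(232,300,300,362))):
    g0=cv2.imread(f"pics/{n}0.png",0);g1=cv2.imread(f"pics/{n}9.png",0)
    t=g0[y0:y1,x0:x1];r=cv2.matchTemplate(g1[y0-8:y1+8,x0-8:x1+8],t,cv2.TM_CCOEFF_NORMED);i=np.unravel_index(r.argmax(),r.shape);print(n,i[1]-8,i[0]-8,r.max())
    print(cv2.phaseCorrelate(np.float32(t),np.float32(g1[y0:y1,x0:x1]),cv2.createHanningWindow(t.shape[::-1],cv2.CV_32F)))
from workcell import manip
print(manip.finish_job())
E
```

```text
scene 0 0 0.98720706
((0.3048385323804439, 0.8259974300467157), 0.9780617379082573)
side 0 0 0.9783149
((0.09472293729843528, -0.7762786997731439), 1.0030403042005167)
the job is handed in; nothing more can be done
None
```

I weighed the caddy, set it back down and returned the scale to its rest, then handed the job in at about 35.5 s. The finish call gave no verdict.

**What I did**
- I took the larger red scale out of the rest by its handle and brought its hook in under the handle peak from the caddy's −x side.
- I raised it at 16 mm/s or less. The caddy left the bench with the spring extended roughly 57 mm, so it weighs about 6.2 to 6.5 N, or roughly 0.65 kg. I worked this out from the spring extension and the wrist force and did not read the dial.
- The caddy hung about 9 mm clear and was held still for just over 2 s.
- I then lowered it at 8 mm/s, unhooked the scale and laid its handle back in the notches.

**Last checks**
- **Scale:** the scene and wrist views show its handle lying centred in both notches. The gripper was open and about 145 mm above the grasp height.
- **Caddy:** it stands where it stood, with its image less than 1 pixel off the first pictures, roughly 2 mm.
- **Other things on the bench:** the last side picture shows the board, bottle, push block and other scales where they were.

**What disagreed**
- **Lift height:** the scene camera gave about 8 to 9.5 mm and the side camera about 9 to 12 mm, all within 5 to 15 mm.
- **Caddy shift:** it slid about 0.5 to 1 mm just before leaving the bench, as the hook settled under the peak.
- **Wrist force:** the readings scattered by around 1 N, so the weight is only approximate.

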